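# Change the candle plates in a turnbuckle frame

## Robot

A 7-joint arm with a two-finger parallel gripper is mounted at the origin on the work surface. World frame = base frame: x ahead of the robot, y to its left, z up, the work surface at z = 0. Lengths are in m, angles in rad, forces in N, time in s.
With the tool pointing down it reaches from about 0.425 to 0.875 m from the base axis. Payload 4.7 kg.
Tool frame: the origin (TCP) lies between the finger pads; the fingertips stand ctrl.tip_reach ahead of it and the grasp point (between the pads) lies 5 mm behind it (ctrl.tip_reach is the distance from the TCP to the fingertips, in m); z points along the fingers, y is the direction in which the jaws open and shut (so a half turn about z gives the same grasp; the last joint's range is limited). The gripper opens to 87 mm and grips with 3 to 60 N. Pads are 19 mm wide; open, the fingers measure 117 mm over their backs; the gripper's body (75 mm by 190 mm) begins 51 mm behind the grasp point.
Start: joints at [1.346, 0.321, -0.07, 1.45, 0.023, 1.371, -0.057], TCP at [0.154, -0.632, 0.237] pointing down, gripper open.
Joint ranges: [-2.86, 2.86], [-0.3, 2.09], [-1.38, 1.24], [0.06, 2.45], [-1.56, 4.7], [0.09, 2.05], [-2.69, 2.69]. Speed limits (rad/s): [2.57, 2.57, 3.14, 3.14, 3.14, 3.14, 3.14].

## Interface

Orientations are given as a rotation vector (axis times angle).
In Python, from bench import ctrl gives the robot as it stands.
- The arm moves only by the shell command python3 -m handwheel 'ROWS' [FORCE]. ROWS is JSON, a list of rows, each a list of 7 numbers: the shift along the tool's x, y, z in mm, then the turn, a rotation vector about the tool's x, y, z in rad, then the gripper's target within -1 to 1 (shut at 1, half-way at 0, fully open at -1). In form: [[dx, dy, dz, ax, ay, az, grip], ...]. A call has 1 to 12 rows; each row is the pose to reach, as a shift and turn from the pose commanded when the call began, along the tool's axes at that moment; what a row does not reach only later rows make up. A row lasts 1/8 s, in which the tool goes at most 62.5 mm and 10.7 degrees, less where a joint would pass 70% of its speed; a pose out of reach is approached as far as the arm can. A call with a gripper value outside its range is refused whole. The fingers move at their own pace and stop on an object; FORCE is the grip in N (left out, the last holds). Time passes only in rows, so rows that repeat a pose let the fingers close. It gives the time, the measured TCP pose, the force and the opening at its end, in the units of the state.
- ctrl.get_state(): the state, without advancing time (a new reading comes with each control period).
- ctrl.get_image(name): name is "scene" or "top" or "wrist"; returns the picture (400x640x3 uint8, red, green, blue); there is no depth.
- ctrl.camera_model(name): a dict with "mtx" (3x3 intrinsics, pixels), "xyz" and "orientation" of the camera in the world. Camera axes: x right, y up, looking along -z (the intrinsics and any distortion apply to the point x, -y, -z); pixel columns grow to the right and rows downward; lengths in m; the calibration is good to about 2 mm. A picture is of the moment at which its call begins: read the wrist's pose just before it. camera_model takes no time and is no camera call; for the wrist camera it gives the pose at the moment of the call.
- ctrl.close_job(): hands the job in, once; it reports no verdict.
The state is a dict: "time": time; "joint_positions": joint angles; "qd": joint speeds; "joint_torque": joint torques, N m; "position": TCP position; "tool_rot": TCP orientation; "ft_force": force on the tool from outside, world axes, zero at the start; "torque": the same for the moment, N m; "grip_width": opening from 0.0 (shut) to 1.0 (fully open).
Only numpy, scipy, OpenCV 4.12 (cv2) and the standard library are available. Lean on these libraries where they do the work, as an engineer would, in place of code of your own. Each camera call takes 0.05 s, during which the arm holds its last target.

## Task

Unscrew the turnbuckle of the holding frame all the way so that its rails let go, lift out every dry gold candle plate and lay it flat on the grey packing mat, and lay every freshly lacquered blue plate from the green mat flat and straight in a marked bay of the frame, one in each, long side across the rails. Once they all lie in place, screw the turnbuckle back in until the rails are fully home over the plates' ends. Hold plates by their bare edges only, never touch a lacquered top, set them down gently, and leave the candles, jar, brush and star where they are.

Things in the scene. Friction and masses are not known exactly. Their poses are not given: they have to be found in the camera images.
- frame: Holding frame fixed to the table: plywood board 210 x 430 x 20 mm with two aluminium rails. Origin on its underside, below the middle bay (board spans x -105..105, y -145..285 mm); its top is at z = 20 mm and flat between the rails. The rails run along its y axis and move apart along its x axis. At y = 230 mm each rail has an upright lug, up to 96 mm above the table, for the turnbuckle.
- lip_near (a point): Underside of the inner edge of the lip of the rail on the frame's -x side, beside the middle bay, 36.5 mm above the table. The rail's wall stands 11 mm farther out; rail and lip are 42.5 mm high. The lips of both rails reach over the ends of plates in the bays. Fully in: walls 116 mm, lips 94 mm apart; fully out: walls 148 mm, lips 126 mm apart.
- lip_far (a point): Underside of the inner edge of the lip of the rail on the frame's +x side, beside the middle bay, 36.5 mm above the table. The rail's wall stands 11 mm farther out; rail and lip are 42.5 mm high. The lips of both rails reach over the ends of plates in the bays. Fully in: walls 116 mm, lips 94 mm apart; fully out: walls 148 mm, lips 126 mm apart.
- bay0 (a point): Centre of bay 0 (of three, 102 mm apart along the frame's y), on the board's top face, between two blue lines 54 mm apart that run along the frame's x.
- bay1 (a point): Centre of bay 1 (of three, 102 mm apart along the frame's y), on the board's top face, between two blue lines 54 mm apart that run along the frame's x.
- bay2 (a point): Centre of bay 2 (of three, 102 mm apart along the frame's y), on the board's top face, between two blue lines 54 mm apart that run along the frame's x.
- axis (a point): Middle of the turnbuckle, on its axis, 80 mm above the table, 230 mm along the frame's y from the middle bay; the axis is parallel to the frame's x. The steel body is 26 mm thick and 72 mm long. In the plane through this point across the axis stand four red round spokes to turn it by: 12 mm thick, reaching 55 mm from the axis, 90 degrees apart.
- turnbuckle (a joint): Turn of the turnbuckle's middle body about the frame's x axis, rad: 0 = rails fully in (stop; one spoke then points straight up), 8.0 = rails fully out (stop). Each rail moves 2 mm per rad, both at once. Growing (letting out) carries the top spoke towards the frame's -y, to the bays; drawing in carries it towards +y, away from the bays. Needs about 0.1 N m, stays where left.
- wet_mat: Lime-green mat fixed to the table, 140 x 310 x 3 mm, on which the freshly lacquered plates start. Origin at the centre of its underside, long side along its y.
- pack_mat: Grey felt packing mat fixed to the table, 140 x 310 x 3 mm, empty at the start, for the dry gold plates. Origin at the centre of its underside, long side along its y.
- wet0: Candle plate with wet BLUE lacquer, may be absent (None): white ceramic slab 110 (x) x 42 (y) x 8 mm, the lacquer a 92 x 32 mm field raised 1.5 mm on its top (9.5 mm in all), about 0.12 kg. Origin at the centre of its underside, z up. Long edges are bare, 8 mm high.
- wet1: Candle plate with wet BLUE lacquer, may be absent (None): white ceramic slab 110 (x) x 42 (y) x 8 mm, the lacquer a 92 x 32 mm field raised 1.5 mm on its top (9.5 mm in all), about 0.12 kg. Origin at the centre of its underside, z up. Long edges are bare, 8 mm high.
- wet2: Candle plate with wet BLUE lacquer, may be absent (None): white ceramic slab 110 (x) x 42 (y) x 8 mm, the lacquer a 92 x 32 mm field raised 1.5 mm on its top (9.5 mm in all), about 0.12 kg. Origin at the centre of its underside, z up. Long edges are bare, 8 mm high.
- dry0: Candle plate with dry GOLD lacquer, may be absent (None): same shape and size as the blue ones (110 x 42 x 8 mm, field raised 1.5 mm). Starts in a bay of the frame, its ends under the lips; comes out upwards only when the rails are let out.
- dry1: Candle plate with dry GOLD lacquer, may be absent (None): same shape and size as the blue ones (110 x 42 x 8 mm, field raised 1.5 mm). Starts in a bay of the frame, its ends under the lips; comes out upwards only when the rails are let out.
- dry2: Candle plate with dry GOLD lacquer, may be absent (None): same shape and size as the blue ones (110 x 42 x 8 mm, field raised 1.5 mm). Starts in a bay of the frame, its ends under the lips; comes out upwards only when the rails are let out.
- candle_a: Blue pillar candle, 66 mm across, 85 mm tall, standing; bystander. Origin at its foot.
- candle_b: Blue pillar candle, 66 mm across, 85 mm tall, standing; bystander. Origin at its foot.
- candle_c: Pink pillar candle, 66 mm across, 75 mm tall, standing; bystander. Origin at its foot.
- jar: Closed amber glass jar, 70 mm across, 80 mm tall; bystander. Origin at its foot.
- brush: Lacquer brush lying flat, 170 mm long; bystander.
- star: Flat wooden star, 70 mm across, 10 mm thick; bystander.

How it is judged:
On the way, in this order (a step that is already met when the one before it is completed fails the run):
1. the turnbuckle is unscrewed all the way (at least 7 of 8 rad), rails out (value of joint turnbuckle above 7 rad), for 0.2 s.
2. with the rails still out, every gold plate lies on the grey mat and every blue plate in a bay ((horizontal distance between wet0 and bay0 below 0.012 m or horizontal distance between wet0 and bay1 below 0.012 m or horizontal distance between wet0 and bay2 below 0.012 m) and angle between the x axis of each of wet0, wet1, wet2 and the x axis of frame, either way round below 0.12 rad and angle between each of wet0, wet1, wet2, dry0, dry1, dry2's own z axis and vertical below 0.06 rad and z of each of wet0, wet1, wet2 in the frame of frame below 0.024 m and (horizontal distance between wet1 and bay0 below 0.012 m or horizontal distance between wet1 and bay1 below 0.012 m or horizontal distance between wet1 and bay2 below 0.012 m) and (horizontal distance between wet2 and bay0 below 0.012 m or horizontal distance between wet2 and bay1 below 0.012 m or horizontal distance between wet2 and bay2 below 0.012 m) and x of dry0 in the frame of pack_mat between -0.07 and 0.07 m and y of dry0 in the frame of pack_mat between -0.155 and 0.155 m and z of each of dry0, dry1, dry2 in the frame of pack_mat below 0.007 m and x of dry1 in the frame of pack_mat between -0.07 and 0.07 m and y of dry1 in the frame of pack_mat between -0.155 and 0.155 m and x of dry2 in the frame of pack_mat between -0.07 and 0.07 m and y of dry2 in the frame of pack_mat between -0.155 and 0.155 m and value of joint turnbuckle above 4.5 rad), for 0.2 s.
At the end, for the whole second after the job is handed in: The turnbuckle is within 0.35 rad of fully in; every blue plate lies flat on the board within 12 mm (in plan) of the centre of a bay and within 0.12 rad of the frame's x direction; every gold plate lies flat on the grey mat, its centre over the mat; all at rest ((horizontal distance between wet0 and bay0 below 0.012 m or horizontal distance between wet0 and bay1 below 0.012 m or horizontal distance between wet0 and bay2 below 0.012 m) and angle between the x axis of each of wet0, wet1, wet2 and the x axis of frame, either way round below 0.12 rad and angle between each of wet0, wet1, wet2, dry0, dry1, dry2's own z axis and vertical below 0.06 rad and z of each of wet0, wet1, wet2 in the frame of frame below 0.024 m and (horizontal distance between wet1 and bay0 below 0.012 m or horizontal distance between wet1 and bay1 below 0.012 m or horizontal distance between wet1 and bay2 below 0.012 m) and (horizontal distance between wet2 and bay0 below 0.012 m or horizontal distance between wet2 and bay1 below 0.012 m or horizontal distance between wet2 and bay2 below 0.012 m) and x of dry0 in the frame of pack_mat between -0.07 and 0.07 m and y of dry0 in the frame of pack_mat between -0.155 and 0.155 m and z of each of dry0, dry1, dry2 in the frame of pack_mat below 0.007 m and x of dry1 in the frame of pack_mat between -0.07 and 0.07 m and y of dry1 in the frame of pack_mat between -0.155 and 0.155 m and x of dry2 in the frame of pack_mat between -0.07 and 0.07 m and y of dry2 in the frame of pack_mat between -0.155 and 0.155 m and value of joint turnbuckle below 0.35 rad and linear speed of each of wet0, wet1, wet2, dry0, dry1, dry2 below 0.02 m/s); the robot touches nothing.
It fails at once if the fingers touch a plate's lacquered top (more than 1 N) (contact force between any of wet0_c1, wet1_c1, wet2_c1, dry0_c1, dry1_c1, dry2_c1 and the fingers above 1 N).
It fails at once if a plate is dropped or slammed down (more than 80 N on the frame, a mat or the table) (contact force between any of wet0, wet1, wet2, dry0, dry1, dry2 and frame above 80 N or contact force between any of wet0, wet1, wet2, dry0, dry1, dry2 and wet_mat above 80 N or contact force between any of wet0, wet1, wet2, dry0, dry1, dry2 and pack_mat above 80 N or contact force between any of wet0, wet1, wet2, dry0, dry1, dry2 and table above 80 N).
It fails at once if a bystander is moved more than 30 mm (distance of any of candle_a, candle_b, candle_c, jar, brush, star from where it was at the start of the episode above 0.03 m).
Of wet0, wet1, wet2 only 2 to 3 are there at a start; the rules pass over those that are not, and their reading is None.
Of dry0, dry1, dry2 only 1 to 2 are there at a start; the rules pass over those that are not, and their reading is None.
At some moment in a run one of wet0, wet1, wet2, dry0, dry1, dry2 may be knocked a few centimetres aside while the robot is not near it.
It also fails if it takes over 210 s, if anything falls off the work surface, if the arm or the gripper's body presses on something with over 40 N, if the wrist force passes 120 N, or if a joint passes its speed limit or range.

## Working session

There is one attempt and no reset: what is moved stays moved. The work goes in short steps, Python scripts to look and compute and a shell command to move; the robot and the scene stay as the last step left them, time stands still between calls to the robot, and variables do not carry over. Pictures are saved under pics/ and viewed, and the job is handed in when it is done.

```bash
ls; mkdir -p pics; cat > h.py <<'E'
import numpy as np, cv2
from bench import ctrl
from scipy.spatial.transform import Rotation as R
def cam(name):
    m=ctrl.camera_model(name); K=np.array(m["mtx"]); return m,K
def save(name,fn):
    im=ctrl.get_image(name); cv2.imwrite(f"pics/{fn}.png",cv2.cvtColor(np.asarray(im),cv2.COLOR_RGB2BGR)); return im
E
python3 - <<'E'
from h import *
for n in("scene","top","wrist"):
    print(n,ctrl.camera_model(n)); save(n,n+"0")
print(ctrl.get_state(),ctrl.tip_reach)
E
```

```text
pics
scene {'mtx': array([[494.20737922,   0.        , 313.496972  ],
       [  0.        , 494.20737922, 198.83300437],
       [  0.        ,   0.        ,   1.        ]]), 'xyz': array([ 1.30517652, -0.24837736,  0.96520931]), 'orientation': array([0.64379029, 0.45701914, 1.14998089])}
top {'mtx': array([[408.67471329,   0.        , 319.68167162],
       [  0.        , 408.67471329, 202.59113822],
       [  0.        ,   0.        ,   1.        ]]), 'xyz': array([ 0.43172793, -0.00297593,  1.16848575]), 'orientation': array([ 0.07983708, -0.07975863, -1.54895848])}
wrist {'mtx': array([[320.33960406,   0.        , 316.84078102],
       [  0.        , 320.33960406, 199.08480445],
       [  0.        ,   0.        ,   1.        ]]), 'xyz': array([ 0.23212171, -0.61134125,  0.38364505]), 'orientation': array([-0.2537469 ,  0.20053381, -1.32107781])}
{'time': 0.15, 'joint_positions': array([ 1.34609917,  0.32161153, -0.07006994,  1.45142769,  0.02261161,
        1.37079843, -0.05689232]), 'qd': array([ 5.59527900e-04, -2.86991659e-03,  4.95900274e-04, -3.35154015e-03,
        5.02525931e-04,  3.14818936e-03,  4.22198882e-05]), 'joint_torque': array([-8.56411298e-04, -4.91797113e+01, -4.05091792e-01, -3.12875712e+01,
       -6.39865617e-02,  4.05557826e-02,  7.38691506e-05]), 'position': array([ 0.15359248, -0.6311686 ,  0.23572287]), 'tool_rot': array([-3.11779971e+00, -3.74073263e-01,  4.35328423e-04]), 'ft_force': array([ 0.0098785 ,  0.06019459, -1.07381453]), 'torque': array([0.03669552, 0.02126697, 0.03769718]), 'grip_width': 0.9985997158350733} 0.014
```

View pics/top0.png

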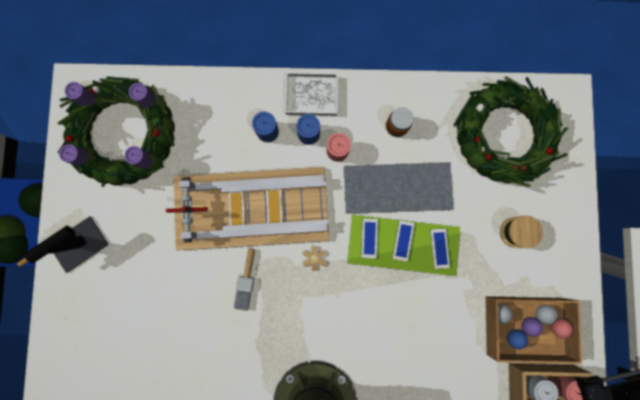

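View pics/scene0.png

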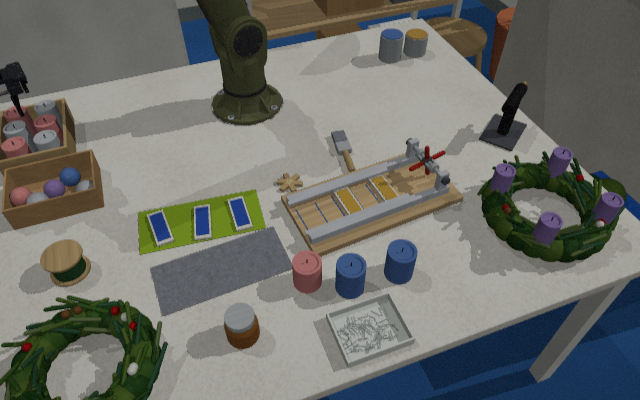

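View pics/wrist0.png

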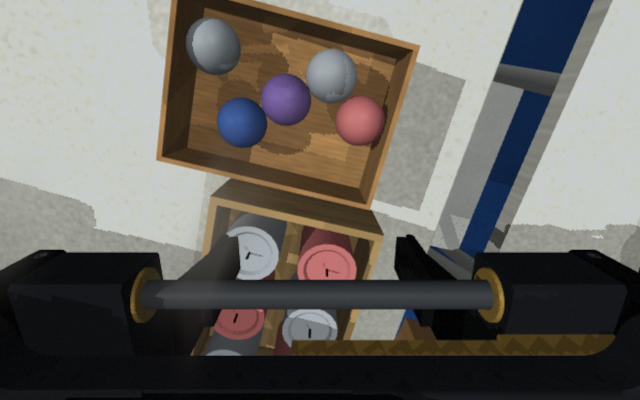

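```bash
cat >> h.py <<'E'
def px2w(name,u,v,z,m=None):
    m=m or ctrl.camera_model(name); K=np.array(m["mtx"])
    d=np.array([(u-K[0,2])/K[0,0],-(v-K[1,2])/K[1,1],-1.0])
    d=R.from_rotvec(m["orientation"]).apply(d); c=np.array(m["xyz"])
    return c+d*(z-c[2])/d[2]
def w2px(name,p,m=None):
    m=m or ctrl.camera_model(name); K=np.array(m["mtx"])
    q=R.from_rotvec(m["orientation"]).inv().apply(np.array(p)-np.array(m["xyz"]))
    return np.array([K[0,0]*q[0]/-q[2]+K[0,2],K[1,1]*-q[1]/-q[2]+K[1,2]])
def crop(src,fn,x0,y0,x1,y1,s):
    im=cv2.imread(f"pics/{src}.png")[y0:y1,x0:x1]; cv2.imwrite(f"pics/{fn}.png",cv2.resize(im,None,fx=s,fy=s,interpolation=cv2.INTER_CUBIC))
E
python3 - <<'E'
from h import *
crop("top0","c1",165,160,345,260,4.4); crop("top0","c2",335,150,475,285,4.4); crop("scene0","c3",270,130,470,250,4)
E
```

```text
(no output)
```

View pics/c1.png

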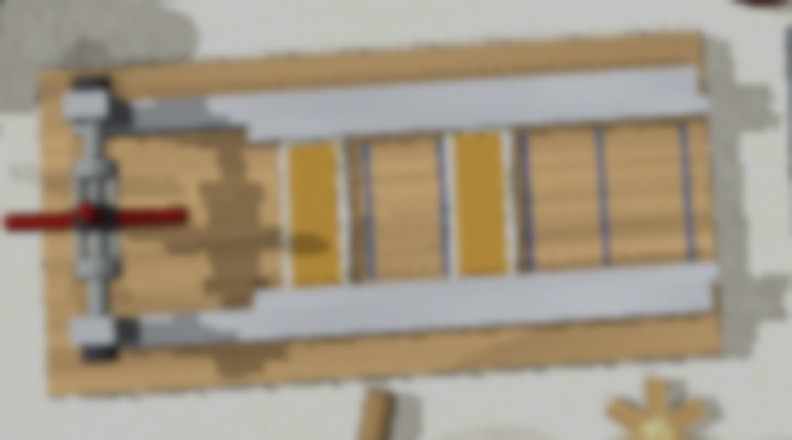

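View pics/c2.png

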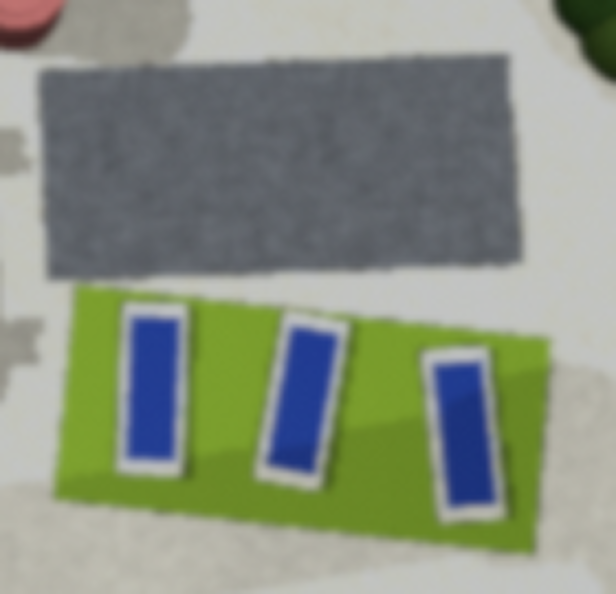

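View pics/c3.png

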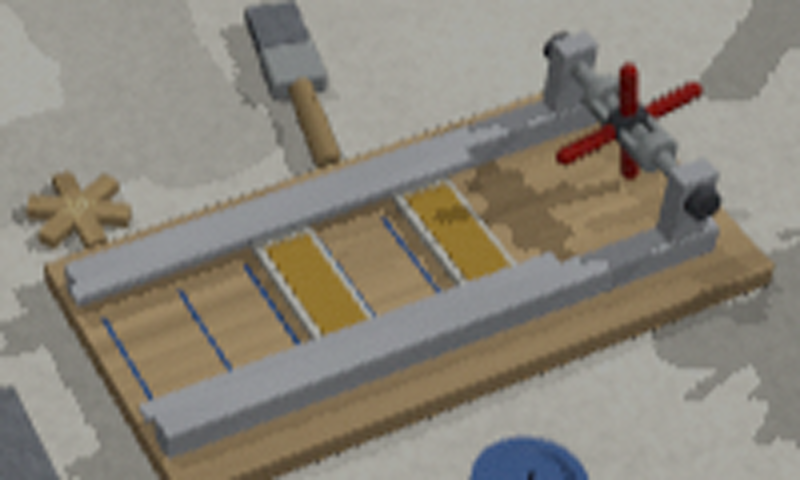

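```bash
cat >> h.py <<'E'
def fit2(src,dst):
    s=np.array(src,float)[:,:2];d=np.array(dst,float)[:,:2];sc,dc=s.mean(0),d.mean(0)
    H=(s-sc).T@(d-dc);a=np.arctan2(H[0,1]-H[1,0],H[0,0]+H[1,1])
    r=np.array([[np.cos(a),-np.sin(a)],[np.sin(a),np.cos(a)]]);t=dc-r@sc
    return a,t,np.linalg.norm((r@s.T).T+t-d,axis=1)
def cp(l,x0,y0,s): return [((a+.5)/s-.5+x0,(b+.5)/s-.5+y0) for a,b in l]
E
python3 - <<'E'
from h import *
def do(name,pts,model,z,t):
    w=[px2w(name,u,v,z) for u,v in pts]; a,tt,e=fit2(model,w); print(t,"ang",a.round(4),"t",tt.round(4),"err mm",(e*1e3).round(1)); return a,tt
B=[(.105,.285),(.105,-.145),(-.105,-.145),(-.105,.285)]
a,t=do("top",cp([(40,70),(705,33),(720,355),(50,395)],165,160,4.4),B,.02,"frame")
r=np.array([[np.cos(a),-np.sin(a)],[np.sin(a),np.cos(a)]])
for n,p,z in(("axis",(0,.23),.08),("hub",(0,.23),.135),("b0",(0,-.102),.02),("b1",(0,0),.02),("b2",(0,.102),.02)):
    q=r@np.array(p)+t; print(n,q.round(4),((w2px("top",[*q,z])-[165,160])*4.4).round(0),((w2px("scene",[*q,z])-[270,130])*4).round(0))
for p in B: q=r@np.array(p)+t; print(((w2px("scene",[*q,.02])-[270,130])*4).round(0))
M=[(.07,.155),(.07,-.155),(-.07,-.155),(-.07,.155)]
do("top",cp([(38,72),(509,56),(523,262),(48,279)],335,150,4.4),M,.003,"pack")
do("top",cp([(77,284),(550,339),(534,553),(54,497)],335,150,4.4),M,.003,"wet")
P=[(.055,.021),(.055,-.021),(-.055,-.021),(-.055,.021)]
do("top",cp([(122,301),(189,303),(184,478),(117,474)],335,150,4.4),P,.011,"A")
do("top",cp([(284,310),(350,320),(321,490),(254,479)],335,150,4.4),P,.011,"B")
do("top",cp([(421,350),(489,346),(507,519),(439,524)],335,150,4.4),P,.011,"C")
for u,v,z,n in((339,142,.075,"candc"),(309,125,.085,"candb"),(265,123,.085,'canda'),(315,258,.01,"star"),(400,118,.08,"jar")): print(n,px2w("top",u,v,z).round(3))
E
```

```text
frame ang 0.0778 t [0.536  0.1225] err mm [0.5 1.  2.5 1.9]
axis [0.5181 0.3518] [ 98. 216.] [624. 123.]
hub [0.5181 0.3518] [ 67. 208.] [637.  59.]
b0 [0.544  0.0208] [645. 195.] [163. 349.]
b1 [0.536  0.1225] [487. 204.] [307. 297.]
b2 [0.5281 0.2242] [328. 213.] [445. 248.]
[771. 266.]
[172. 495.]
[ 37. 260.]
[593.  72.]
pack ang 0.0561 t [ 0.5992 -0.2266] err mm [1.7 2.  1.8 1.8]
wet ang -0.0947 t [ 0.4362 -0.2422] err mm [1.2 1.6 1.1 1.3]
A ang -0.0213 t [ 0.4527 -0.144 ] err mm [0.7 1.1 1.1 0.5]
B ang -0.1681 t [ 0.4478 -0.2398] err mm [0.7 1.2 0.5 1.1]
C ang 0.0935 t [ 0.4276 -0.3432] err mm [1.2 0.9 0.9 0.8]
candc [ 0.711 -0.051  0.075]
candb [0.754 0.032 0.085]
canda [0.757 0.151 0.085]
star [0.393 0.008 0.01 ]
jar [ 0.78  -0.217  0.08 ]
```

```bash
cat >> h.py <<'E'
def plan(p,yaw,n=""):
    s=ctrl.get_state(); Rc=R.from_rotvec(s["tool_rot"]); d=Rc.inv().apply(np.array(p)-s["position"])*1e3
    Rd=R.from_euler('z',yaw)*R.from_euler('x',np.pi)
    rv=(Rc.inv()*Rd).as_rotvec(); print(n,"d",d.round(1),"rv",rv.round(4))
FA=0.0778;FT=np.array([0.536,0.1225])
def F(x,y,z): return np.array([FT[0]+np.cos(FA)*x-np.sin(FA)*y,FT[1]+np.sin(FA)*x+np.cos(FA)*y,z])
def st():
    s=ctrl.get_state();e=R.from_rotvec(s["tool_rot"]); x=e.apply([1,0,0]);z=e.apply([0,0,1]);print("t",s["time"],"p",s["position"].round(4),"yaw",np.arctan2(x[1],x[0]).round(4),"z",z.round(4),"f",s["ft_force"].round(1),"g",s["grip_width"])
E
python3 - <<'E'
from h import *
st();plan((.55,-.25,.28),.0778);plan(F(-.05,.12,.30),.0778)
E
```

```text
t 0.15 p [ 0.1536 -0.6312  0.2357] yaw 0.2388 z [-4.0e-04  1.4e-03 -1.0e+00] f [ 0.   0.1 -1.1] g 0.9985997158350733
 d [ 475.3 -276.6  -43.9] rv [-0.0014  0.0002  0.161 ]
 d [ 519.7 -768.4  -63.2] rv [-0.0014  0.0002  0.161 ]
```

```bash
python3 -m handwheel '[[475,-277,-44,0,0,0.161,1],[475,-277,-44,0,0,0.161,1],[475,-277,-44,0,0,0.161,1],[475,-277,-44,0,0,0.161,1],[475,-277,-44,0,0,0.161,1],[475,-277,-44,0,0,0.161,1],[475,-277,-44,0,0,0.161,1],[475,-277,-44,0,0,0.161,1],[475,-277,-44,0,0,0.161,1],[519,-768,-64,0,0,0.161,1],[519,-768,-64,0,0,0.161,1],[519,-768,-64,0,0,0.161,1]]' 30
python3 - <<'E'
from h import *
st();plan(F(-.09,.12,.32),.0778)
E
```

```text
time: 1.65
position: [0.5213, -0.0628, 0.2878]
tool_rot: [-3.139, -0.122, 0.001]
ft_force: [0.9, 1.0, 1.3]
grip_width: 0.007
t 1.65 p [ 0.5213 -0.0628  0.2878] yaw 0.0779 z [-4.e-04  1.e-04 -1.e+00] f [0.9 1.  1.3] g 0.007101793576476517
 d [ -60.9 -303.6  -32.1] rv [-0.0001  0.0004  0.0001]
```

```bash
python3 -m handwheel '[[-60,-303,-32,0,0,0,1],[-60,-303,-32,0,0,0,1],[-60,-303,-32,0,0,0,1],[-60,-303,-32,0,0,0,1],[-60,-303,-32,0,0,0,1],[-60,-303,-32,0,0,0,1],[-60,-303,-32,0,0,0,1]]'
python3 - <<'E'
from h import *
st();m=ctrl.camera_model("wrist");save("wrist","w1")
print(m["xyz"])
for p in ((.105,-.145,.02),(-.105,-.145,.02),(.105,.285,.02),(-.105,.285,.02),(0,.23,.135),(0,.23,.08),(0,0,.02),(0,.102,.02)):print(p,w2px("wrist",F(*p),m).round(0))
E
```

```text
time: 2.52
position: [0.4385, 0.2319, 0.3198]
tool_rot: [3.138, 0.122, -0.001]
ft_force: [1.1, -0.2, -0.5]
grip_width: 0.005
t 2.525 p [0.4385 0.2319 0.3198] yaw 0.0777 z [-3.0e-04 -1.1e-03 -1.0e+00] f [ 1.1 -0.2 -0.5] g 0.0046071631500528825
[0.51912174 0.23916302 0.46786076]
(0.105, -0.145, 0.02) [529.   4.]
(-0.105, -0.145, 0.02) [500. 171.]
(0.105, 0.285, 0.02) [180.   4.]
(-0.105, 0.285, 0.02) [199. 171.]
(0, 0.23, 0.135) [202.  92.]
(0, 0.23, 0.08) [218.  93.]
(0, 0, 0.02) [405.  94.]
(0, 0.102, 0.02) [328.  94.]
```

View pics/w1.png

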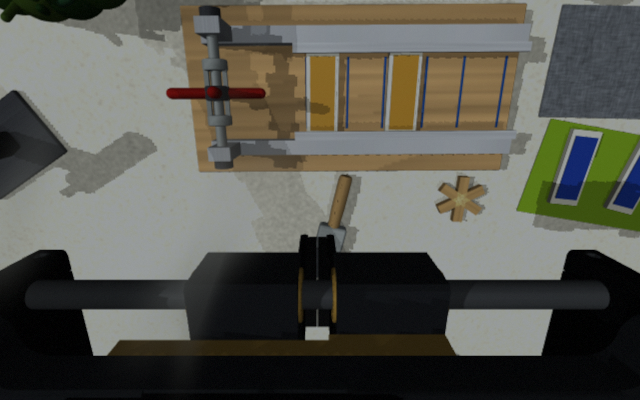

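```bash
python3 - <<'E'
from h import *
plan(F(0,.265,.20),FA);plan(F(0,.265,.114),FA);plan(F(0,.197,.114),FA)
E
```

```text
d [  88.1 -149.5  119.4] rv [ 0.001   0.0007 -0.002 ]
 d [  88.2 -149.6  205.4] rv [ 0.001   0.0007 -0.002 ]
 d [ 88.3 -81.6 205.5] rv [ 0.001   0.0007 -0.002 ]
```

```bash
python3 -m handwheel '[[88,-150,119,0,0,0,1],[88,-150,119,0,0,0,1],[88,-150,119,0,0,0,1],[88,-150,119,0,0,0,1],[88,-150,165,0,0,0,1],[88,-150,205,0,0,0,1],[88,-150,205,0,0,0,1]]'
python3 - <<'E'
from h import *
st();save("wrist","w2");save("scene","s2");crop("s2","s2c",330,90,530,230,4)
E
```

```text
time: 3.45
position: [0.5141, 0.385, 0.111]
tool_rot: [3.134, 0.117, -0.01]
ft_force: [0.6, -0.4, -0.9]
grip_width: 0.008
t 3.45 p [0.5141 0.385  0.111 ] yaw 0.0749 z [-0.0059 -0.0054 -1.    ] f [ 0.6 -0.4 -0.9] g 0.007565557244407123
```

View pics/w2.png

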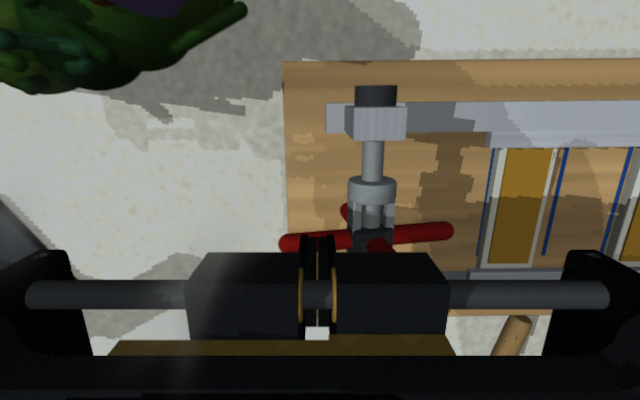

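View pics/s2c.png

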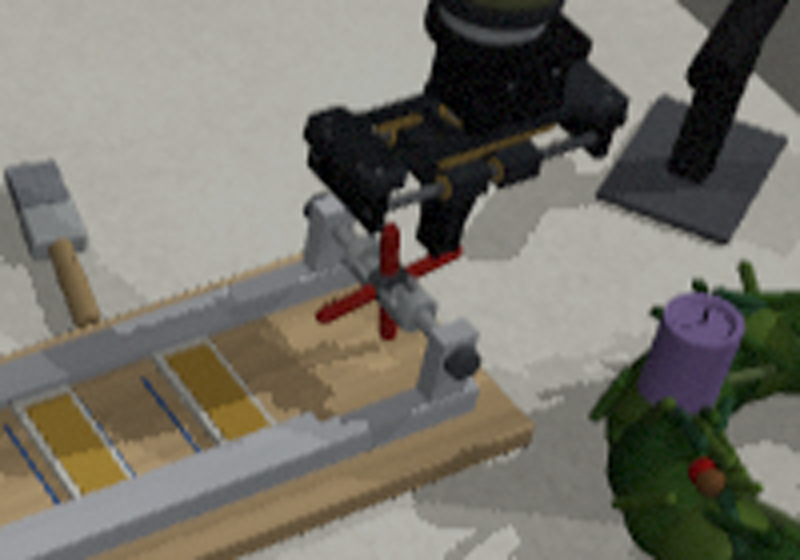

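```bash
python3 -m handwheel '[[0,10,0,0,0,0,1],[0,20,0,0,0,0,1],[0,30,0,0,0,0,1],[0,40,0,0,0,0,1],[0,50,0,0,0,0,1],[0,60,0,0,0,0,1],[0,68,0,0,0,0,1],[0,68,0,0,0,0,1]]'
python3 - <<'E'
from h import *
st();plan(F(0,.197,.114),FA);save("scene","s3");crop("s3","s3c",330,90,530,230,4)
E
```

```text
time: 4.55
position: [0.5203, 0.319, 0.1149]
tool_rot: [3.137, 0.119, -0.0]
ft_force: [0.4, -1.5, 1.6]
grip_width: 0.007
t 4.55 p [0.5203 0.319  0.1149] yaw 0.0759 z [-0.     -0.0025 -1.    ] f [ 0.4 -1.5  1.6] g 0.006954380903532566
 d [0.3 0.2 0.9] rv [ 0.0025  0.0002 -0.0019]
```

View pics/s3c.png

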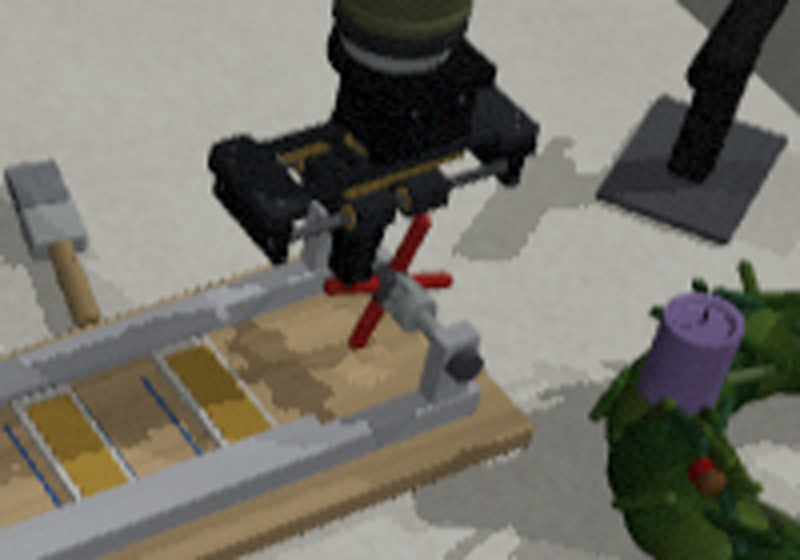

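```bash
python3 -m handwheel '[[0,-5,-60,0,0,0,1],[0,-40,-60,0,0,0,1],[0,-87,-60,0,0,0,1],[0,-87,-30,0,0,0,1],[0,-87,0,0,0,0,1],[0,-75,0,0,0,0,1],[0,-60,0,0,0,0,1],[0,-45,0,0,0,0,1],[0,-30,0,0,0,0,1],[0,-15,0,0,0,0,1],[0,0,0,0,0,0,1],[0,2,0,0,0,0,1]]'
python3 - <<'E'
from h import *
st();plan(F(0,.195,.114),FA);save("scene","s4");crop("s4","s4c",330,90,530,230,4)
E
```

```text
time: 6.1
position: [0.521, 0.3163, 0.1153]
tool_rot: [3.137, 0.117, 0.001]
ft_force: [0.3, 1.3, 1.2]
grip_width: 0.004
t 6.1 p [0.521  0.3163 0.1153] yaw 0.0747 z [ 8.0e-04 -2.4e-03 -1.0e+00] f [0.3 1.3 1.2] g 0.0041606404622276825
 d [-0.1 -0.6  1.3] rv [ 0.0025 -0.0006 -0.0031]
```

View pics/s4c.png

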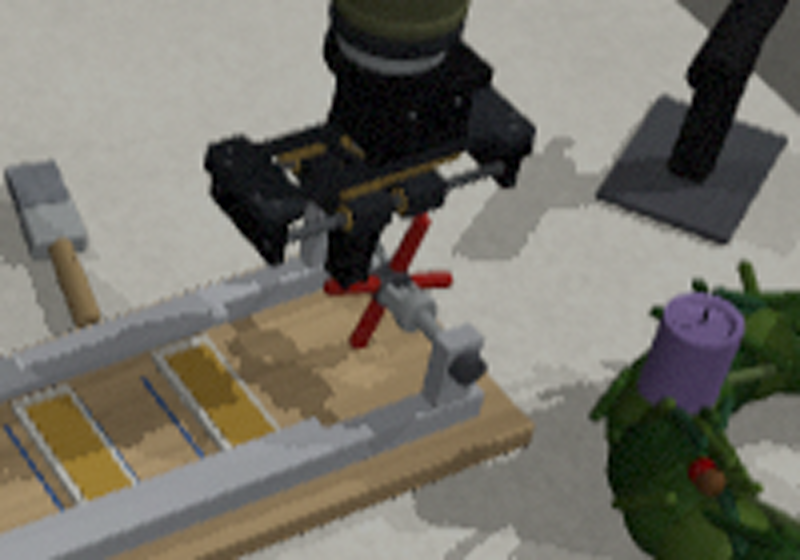

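```bash
python3 -m handwheel '[[0,-5,-60,0,0,0,1],[0,-40,-60,0,0,0,1],[0,-88,-60,0,0,0,1],[0,-88,-30,0,0,0,1],[0,-88,0,0,0,0,1],[0,-75,0,0,0,0,1],[0,-60,0,0,0,0,1],[0,-45,0,0,0,0,1],[0,-30,0,0,0,0,1],[0,-15,0,0,0,0,1],[0,0,0,0,0,0,1],[0,0,0,0,0,0,1]]'
python3 -m handwheel '[[0,-5,-60,0,0,0,1],[0,-40,-60,0,0,0,1],[0,-88,-60,0,0,0,1],[0,-88,-30,0,0,0,1],[0,-88,0,0,0,0,1],[0,-75,0,0,0,0,1],[0,-60,0,0,0,0,1],[0,-45,0,0,0,0,1],[0,-30,0,0,0,0,1],[0,-15,0,0,0,0,1],[0,0,0,0,0,0,1],[0,0,0,0,0,0,1]]'
python3 -m handwheel '[[0,-5,-60,0,0,0,1],[0,-40,-60,0,0,0,1],[0,-88,-60,0,0,0,1],[0,-88,-30,0,0,0,1],[0,-88,0,0,0,0,1],[0,-75,0,0,0,0,1],[0,-60,0,0,0,0,1],[0,-45,0,0,0,0,1],[0,-30,0,0,0,0,1],[0,-15,0,0,0,0,1],[0,0,0,0,0,0,1],[0,0,0,0,0,0,1]]'
python3 - <<'E'
from h import *
st();plan(F(0,.195,.114),FA);save("scene","s5");crop("s5","s5c",330,90,530,230,4)
E
```

```text
time: 7.65
position: [0.5212, 0.3156, 0.1151]
tool_rot: [3.136, 0.116, 0.001]
ft_force: [-0.2, -0.3, 2.0]
grip_width: 0.007
time: 9.15
position: [0.5212, 0.3156, 0.1152]
tool_rot: [3.136, 0.116, 0.001]
ft_force: [0.2, -0.6, 2.9]
grip_width: 0.006
time: 10.65
position: [0.5212, 0.3156, 0.1151]
tool_rot: [3.136, 0.116, 0.001]
ft_force: [0.7, -0.2, 1.8]
grip_width: 0.005
t 10.65 p [0.5212 0.3156 0.1151] yaw 0.0742 z [ 7.0e-04 -3.7e-03 -1.0e+00] f [ 0.7 -0.2  1.8] g 0.004946956347295243
 d [-0.3 -1.4  1.1] rv [ 0.0037 -0.0005 -0.0037]
```

View pics/s5c.png

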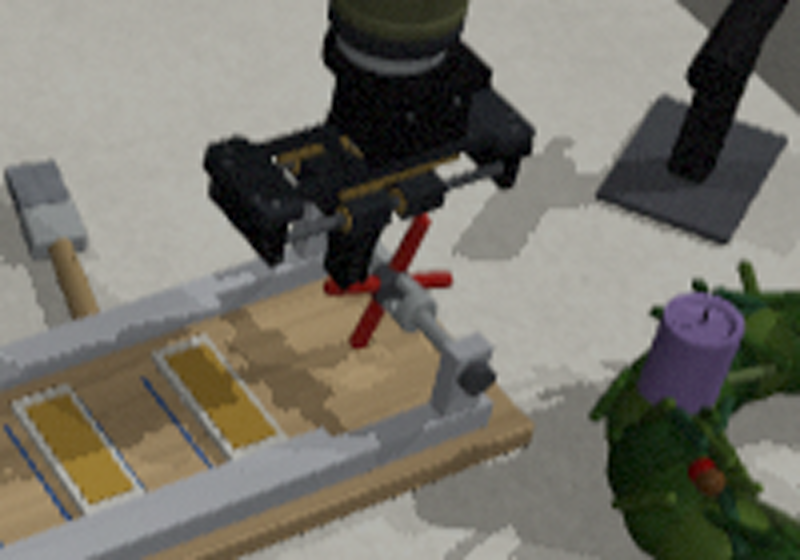

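```bash
python3 -m handwheel '[[0,-5,-60,0,0,0,1],[0,-40,-60,0,0,0,1],[0,-88,-60,0,0,0,1],[0,-88,-30,0,0,0,1],[0,-88,0,0,0,0,1],[0,-78,0,0,0,0,1],[0,-70,0,0,0,0,1],[0,-62,0,0,0,0,1],[0,-54,0,0,0,0,1],[0,-54,0,0,0,0,1],[0,-54,0,0,0,0,1]]'
python3 - <<'E'
from h import *
st();save("scene","s6");crop("s6","s6c",270,90,470,230,4)
E
```

```text
time: 12.08
position: [0.516, 0.3726, 0.1152]
tool_rot: [3.139, 0.122, 0.001]
ft_force: [-0.4, 2.0, 1.2]
grip_width: 0.007
t 12.075 p [0.516  0.3726 0.1152] yaw 0.0775 z [ 4.e-04 -6.e-04 -1.e+00] f [-0.4  2.   1.2] g 0.007421399198817584
```

View pics/s6c.png

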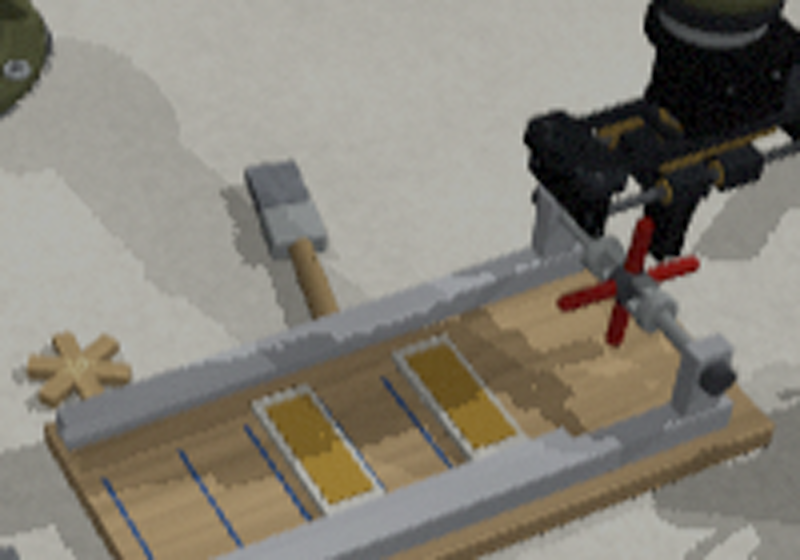

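```bash
python3 -m handwheel '[[0,4,0,0,0,0,1],[0,6,0,0,0,0,1],[0,6,0,0,0,0,1],[0,0,0,0,0,0,1],[0,-5,-60,0,0,0,-0.2],[0,-5,-120,0,0,0,-0.2],[0,-5,-150,0,0,0,-0.2],[-90,60,-170,0,0,0,-0.2],[-90,130,-205,0,0,0,-0.2],[-90,140,-205,0,0,0,-0.2],[-90,140,-205,0,0,0,-0.2]]'
python3 - <<'E'
from h import *
st();save("wrist","w7");m=ctrl.camera_model("wrist");print(m)
crop("w7","w7c",170,0,570,200,2)
E
```

```text
time: 13.5
position: [0.4382, 0.2211, 0.3217]
tool_rot: [3.134, 0.105, 0.007]
ft_force: [0.8, 0.0, 0.2]
grip_width: 0.59
t 13.5 p [0.4382 0.2211 0.3217] yaw 0.067 z [ 0.0049 -0.0057 -1.    ] f [0.8 0.  0.2] g 0.5899888682073776
{'mtx': array([[320.33960406,   0.        , 316.84078102],
       [  0.        , 320.33960406, 199.08480445],
       [  0.        ,   0.        ,   1.        ]]), 'xyz': array([0.51775527, 0.23092151, 0.46916328]), 'orientation': array([-0.24243507,  0.21930281, -1.48788372])}
```

View pics/w7c.png

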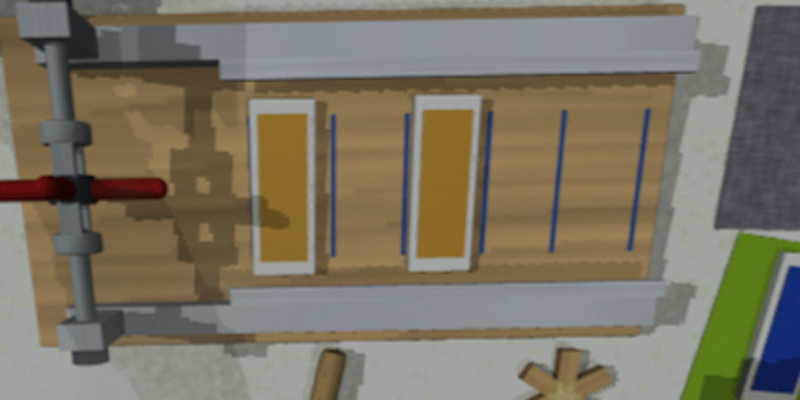

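```bash
cat >> h.py <<'E'
P=[(.055,.021),(.055,-.021),(-.055,-.021),(-.055,.021)]
def plate(pts,x0,y0,s,z,m,n=""):
    w=[px2w("wrist",u,v,z,m) for u,v in cp(pts,x0,y0,s)]; a,t,e=fit2(P,w); print(n,"ang",a.round(4),"t",t.round(4),"err",(e*1e3).round(1)); return a,t
E
python3 - <<'E'
from h import *
m=ctrl.camera_model("wrist")
plate([(249,100),(315,100),(315,273),(255,275)],170,0,2,.028,m,"G2")
plate([(414,95),(481,96),(469,271),(408,269)],170,0,2,.028,m,"G1")
for n,(u,v) in (("b1",(445.5,183)),("b0",(599,181))):print(n,px2w("wrist",*cp([(u,v)],170,0,2)[0],.02,m).round(4))
print(F(0,0,0),F(0,-.102,0),F(0,.102,0))
st()
plan([.517,.225,.036],FA)
E
```

```text
G2 ang 0.0852 t [0.525  0.2365] err [0.7 1.2 1.4 0.8]
G1 ang 0.0806 t [0.5351 0.1327] err [0.6 1.3 0.  1.8]
b1 [0.5374 0.1295 0.02  ]
b0 [0.546  0.0277 0.02  ]
[0.536  0.1225 0.    ] [0.5439276  0.02080854 0.        ] [0.5280724  0.22419146 0.        ]
t 13.55 p [0.4376 0.2239 0.3209] yaw 0.0716 z [ 0.0029 -0.003  -1.    ] f [ 0.8  0.8 -0.7] g 0.591300099482283
 d [ 78.5   3.7 285.1] rv [ 0.0032 -0.0027 -0.0062]
```

```bash
cat >> h.py <<'E'
import json
def wsnap(fn,x0,y0,x1,y1,s):
    m=ctrl.camera_model("wrist"); save("wrist",fn); crop(fn,fn+"c",x0,y0,x1,y1,s)
    json.dump({k:np.array(v).tolist() for k,v in m.items()},open(f"pics/{fn}.json","w")); st()
def mod(fn): return json.load(open(f"pics/{fn}.json"))
E
python3 - <<'E'
from h import *
wsnap("w8",170,0,570,200,2)
E
```

```text
t 13.6 p [0.4371 0.2258 0.3203] yaw 0.0755 z [ 0.001  -0.0013 -1.    ] f [-0.3 -0.4  0.8] g 0.5966250253954679
```

View pics/w8c.png

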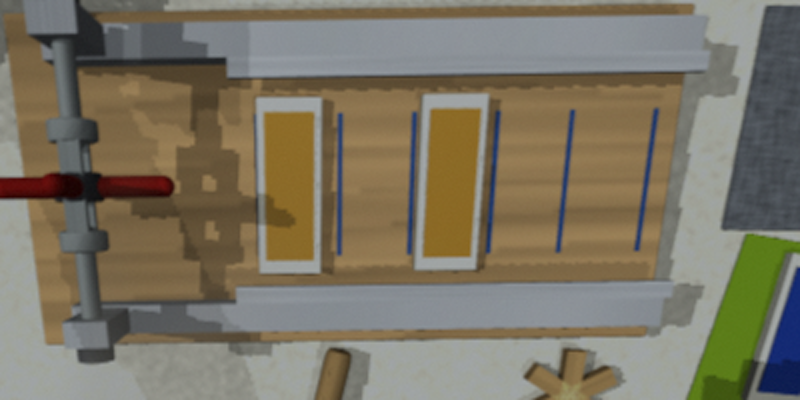

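```bash
python3 - <<'E'
from h import *
m=mod("w8")
plate([(257,98),(322,98),(321,272),(259,273)],170,0,2,.028,m,"G2")
plate([(423,94),(489,95),(477,269),(415,270)],170,0,2,.028,m,"G1")
for n,(u,v) in (("b1",(453,183)),("b0",(606,180))):print(n,px2w("wrist",*cp([(u,v)],170,0,2)[0],.02,m).round(4))
st()
plan(F(0,0,.036),FA)
E
```

```text
G2 ang 0.0735 t [0.5263 0.2325] err [1.  1.  1.1 0.5]
G1 ang 0.0816 t [0.5359 0.1276] err [0.3 1.3 0.9 0.6]
b1 [0.5378 0.1245 0.02  ]
b0 [0.5469 0.0232 0.02  ]
t 13.6 p [0.4371 0.2258 0.3203] yaw 0.0755 z [ 0.001  -0.0013 -1.    ] f [-0.3 -0.4  0.8] g 0.5966250253954679
 d [ 90.6 110.1 284.5] rv [ 0.0013 -0.0009 -0.0023]
```

```bash
python3 - <<'E'
from h import *
plan([.5355,.127,.10],.08);plan([.5355,.127,.0365],.08)
E
```

```text
d [ 90.5 105.7 220.5] rv [ 0.0013 -0.0009 -0.0045]
 d [ 90.4 105.6 284. ] rv [ 0.0013 -0.0009 -0.0045]
```

```bash
python3 -m handwheel '[[90,106,220,0,0,-0.004,-0.5],[90,106,220,0,0,-0.004,-0.5],[90,106,220,0,0,-0.004,-0.5],[90,106,220,0,0,-0.004,-0.5],[90,106,220,0,0,-0.004,-0.5],[90,106,220,0,0,-0.004,-0.5],[90,106,220,0,0,-0.004,-0.5]]'
python3 - <<'E'
from h import *
wsnap("w9",170,0,570,400,1.5)
plan([.5355,.127,.0365],.08)
E
```

```text
time: 14.48
position: [0.5352, 0.1306, 0.1018]
tool_rot: [-3.138, -0.134, -0.004]
ft_force: [0.1, 0.1, -0.2]
grip_width: 0.749
t 14.525 p [0.5354 0.1301 0.1021] yaw 0.0846 z [ 3.e-03  6.e-04 -1.e+00] f [-0.   0.3 -0. ] g 0.7510482806152676
 d [-0.4  3.1 65.6] rv [-0.0004 -0.0031  0.0046]
```

View pics/w9c.png

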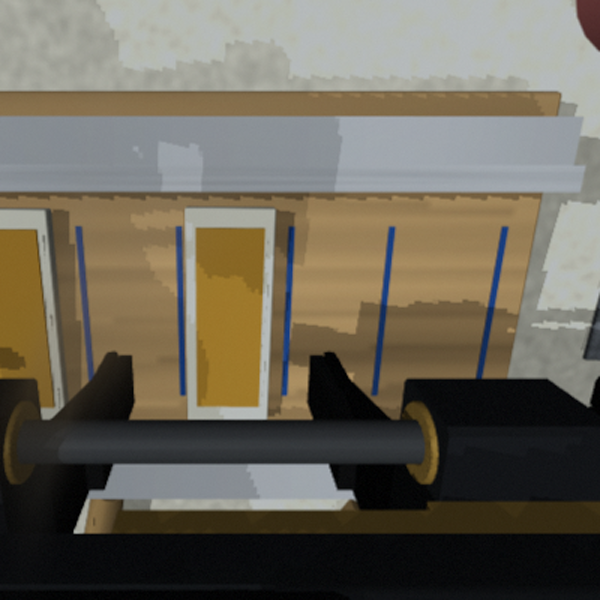

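```bash
python3 -m handwheel '[[0,3,30,0,-0.003,0.005,-0.5],[0,3,50,0,-0.003,0.005,-0.5],[0,3,60,0,-0.003,0.005,-0.5],[0,3,65,0,-0.003,0.005,-0.5],[0,3,65,0,-0.003,0.005,-0.5],[0,3,65,0,-0.003,0.005,-0.5]]'
python3 - <<'E'
from h import *
st();plan([.5355,.127,.0365],.08)
E
```

```text
time: 15.28
position: [0.5356, 0.125, 0.0357]
tool_rot: [3.139, 0.121, -0.003]
ft_force: [-0.7, -0.4, 0.4]
grip_width: 0.75
t 15.275 p [0.5356 0.125  0.0357] yaw 0.0768 z [-1.9e-03 -1.0e-04 -1.0e+00] f [-0.7 -0.4  0.4] g 0.7497352181505516
 d [ 0.  -2.  -0.8] rv [-0.      0.0019 -0.0032]
```

Now close and lift.

```bash
python3 -m handwheel '[[0,-2,-1,0,0.002,0,0.3],[0,-2,-1,0,0.002,0,1],[0,-2,-1,0,0.002,0,1],[0,-2,-1,0,0.002,0,1],[0,-2,-1,0,0.002,0,1],[0,-2,-1,0,0.002,0,1],[0,-2,-10,0,0.002,0,1],[0,-2,-30,0,0.002,0,1],[0,-2,-60,0,0.002,0,1],[0,-2,-95,0,0.002,0,1],[0,-2,-110,0,0.002,0,1],[0,-2,-110,0,0.002,0,1]]' 25
python3 - <<'E'
from h import *
wsnap("w10",170,0,570,400,1.5)
def L(x,y):a=.056;return (.5992+np.cos(a)*x-np.sin(a)*y,-.2266+np.sin(a)*x+np.cos(a)*y)
print(L(0,-.06),L(0,.06))
for z in(.13,.06,.0205):plan([*L(0,-.06),z],.056)
E
```

```text
time: 16.77
position: [0.536, 0.1269, 0.1464]
tool_rot: [3.139, 0.12, 0.002]
ft_force: [-0.2, 0.4, -0.6]
grip_width: 0.481
t 16.825 p [0.5352 0.1266 0.145 ] yaw 0.0766 z [-8.e-04 -6.e-04 -1.e+00] f [-0.6  0.3 -1.2] g 0.4774973804710267
(np.float64(0.6025582441153453), np.float64(-0.28650594458367007)) (np.float64(0.5958417558846546), np.float64(-0.16669405541632992))
 d [ 35.6 417.   15.2] rv [0.0006 0.0008 0.0206]
 d [ 35.6 417.   85.2] rv [0.0006 0.0008 0.0206]
 d [ 35.7 416.9 124.7] rv [0.0006 0.0008 0.0206]
```

View pics/w10c.png

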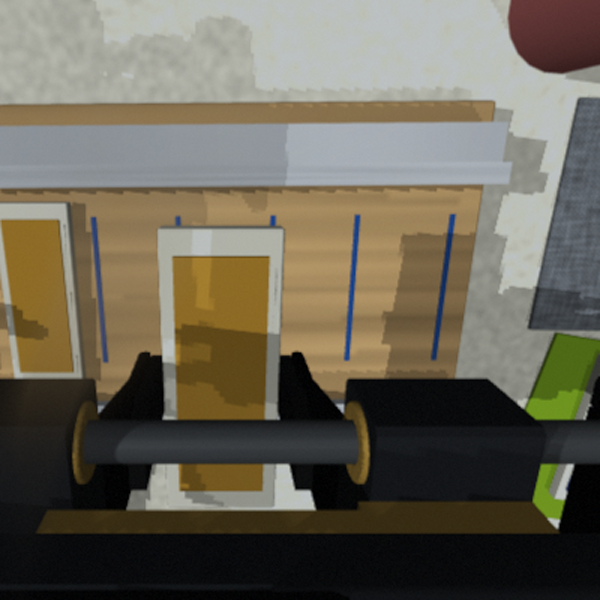

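```bash
python3 -m handwheel '[[6,50,0,0,0,0.005,1],[12,100,0,0,0,0.01,1],[18,160,0,0,0,0.015,1],[24,220,0,0,0,0.02,1],[29,280,0,0,0,0.02,1],[33,335,0,0,0,0.02,1],[35,385,20,0,0,0.02,1],[36,410,45,0,0,0.02,1],[36,417,70,0,0,0.02,1],[36,417,90,0,0,0.02,1],[36,417,100,0,0,0.02,1],[36,417,100,0,0,0.02,1]]'
python3 - <<'E'
from h import *
st();plan([.6026,-.2865,.0205],.056)
E
```

```text
time: 18.32
position: [0.6031, -0.2843, 0.0446]
tool_rot: [-3.139, -0.093, 0.003]
ft_force: [0.5, 1.1, -0.9]
grip_width: 0.481
t 18.325 p [ 0.6031 -0.2843  0.0446] yaw 0.0592 z [-1.9e-03  8.0e-04 -1.0e+00] f [ 0.5  1.1 -0.9] g 0.4807387562637828
 d [-0.6  2.2 24.1] rv [-0.001   0.0019  0.0032]
```

```bash
python3 -m handwheel '[[0,0,8,0,0.002,0,1],[0,0,14,0,0.002,0,1],[0,0,18,0,0.002,0,1],[0,0,21,0,0.002,0,1],[0,0,23,0,0.002,0,1],[0,0,24,0,0.002,0,1],[0,0,24,0,0.002,0,1]]'
python3 - <<'E'
from h import *
st()
E
```

```text
time: 19.2
position: [0.6031, -0.2862, 0.0211]
tool_rot: [3.14, 0.089, 0.002]
ft_force: [0.1, -0.4, -0.5]
grip_width: 0.476
t 19.2 p [ 0.6031 -0.2862  0.0211] yaw 0.0568 z [ 0.001 -0.    -1.   ] f [ 0.1 -0.4 -0.5] g 0.4764424181929997
```

```bash
python3 -m handwheel '[[0,0,1,0,0,0,1],[0,0,1.5,0,0,0,1],[0,0,1.5,0,0,0,0.0],[0,0,1.5,0,0,0,-0.2],[0,0,1,0,0,0,-0.3],[0,0,-30,0,0,0,-0.4],[0,0,-80,0,0,0,-0.5],[0,0,-120,0,0,0,-0.5],[-20,-60,-180,0,0,0,-0.5],[-40,-120,-230,0,0,0,-0.5],[-50,-180,-240,0,0,0,-0.5],[-60,-240,-240,0,0,0,-0.5]]'
python3 - <<'E'
from h import *
wsnap("w11",0,0,640,250,1.25)
save("top","t11");crop("t11","t11c",165,140,475,285,2.5)
E
```

```text
time: 20.7
position: [0.5378, -0.0819, 0.258]
tool_rot: [3.139, 0.088, 0.007]
ft_force: [1.3, 1.2, 0.6]
grip_width: 0.752
t 20.75 p [ 0.5364 -0.0705  0.2591] yaw 0.0688 z [ 0.0034  0.0022 -1.    ] f [-0.8  8.8  0.9] g 0.7544031757532519
```

View pics/w11c.png

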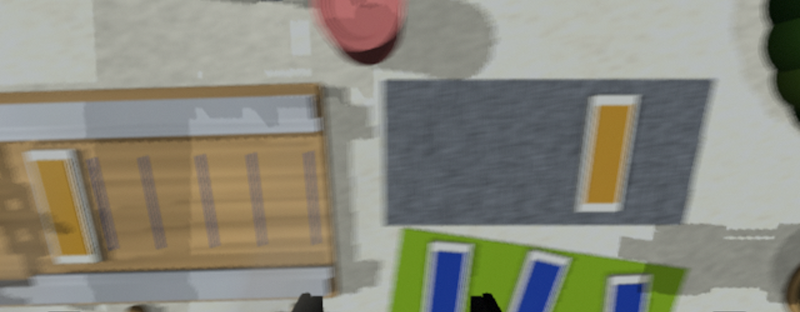

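View pics/t11c.png

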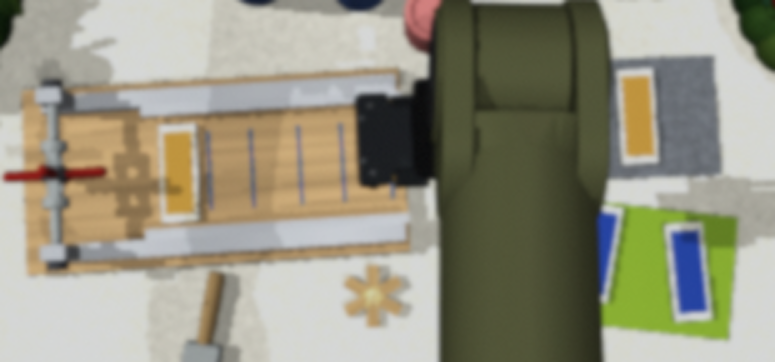

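```bash
python3 - <<'E'
from h import *
plan([.526,.231,.11],.0755)
E
```

```text
d [   9.  -305.2  148.5] rv [ 0.0003 -0.0042 -0.0066]
```

```bash
python3 -m handwheel '[[2,-50,0,0,0,-0.01,-0.5],[5,-110,20,0,0,-0.02,-0.5],[8,-170,60,0,0,-0.02,-0.5],[11,-230,110,0,0,-0.02,-0.5],[12,-281,149,0,0,-0.02,-0.5],[12,-281,149,0,0,-0.02,-0.5],[12,-281,149,0,0,-0.02,-0.5],[12,-281,149,0,0,-0.02,-0.5]]'
python3 - <<'E'
from h import *
wsnap("w12",170,0,570,400,1.5)
plan([.526,.231,.0365],.0755)
m=mod("w12")
for s in P:
    a=.0755;print(((w2px("wrist",[.526+np.cos(a)*s[0]-np.sin(a)*s[1],.231+np.sin(a)*s[0]+np.cos(a)*s[1],.028],m)-[170,0])*1.5).round(0))
E
```

```text
time: 21.8
position: [0.5346, 0.1967, 0.1076]
tool_rot: [3.139, 0.119, 0.003]
ft_force: [-0.0, -0.3, 0.3]
grip_width: 0.749
t 21.85 p [0.5349 0.1963 0.1079] yaw 0.0745 z [ 2.6e-03 -8.0e-04 -1.0e+00] f [-0.3 -0.5  0.8] g 0.7536525293029108
 d [ -6.5 -35.4  71.4] rv [ 0.0009 -0.0026 -0.001 ]
[103. 221.]
[192. 221.]
[195. 425.]
[118. 425.]
```

View pics/w12c.png

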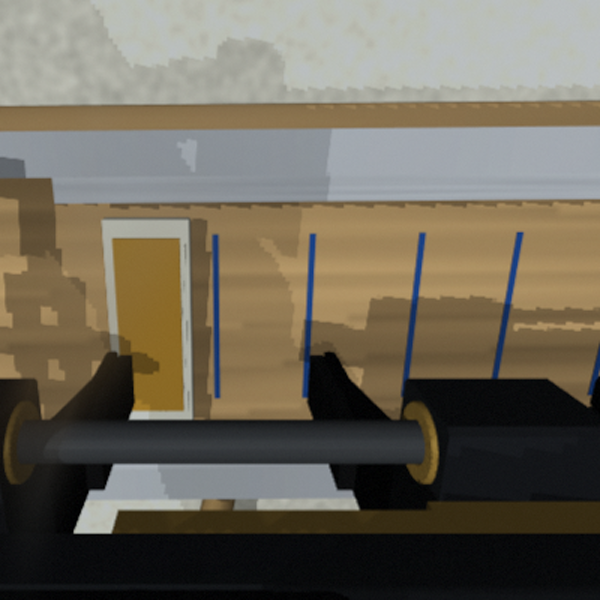

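```bash
python3 -m handwheel '[[-6,-35,15,0,-0.002,0,-0.5],[-6,-35,35,0,-0.002,0,-0.5],[-6,-35,52,0,-0.002,0,-0.5],[-6,-35,64,0,-0.002,0,-0.5],[-6,-35,71,0,-0.002,0,-0.5],[-6,-35,71,0,-0.002,0,-0.5],[-6,-35,71,0,-0.002,0,-0.5]]'
python3 - <<'E'
from h import *
st();plan([.526,.231,.0365],.0755)
E
```

```text
time: 22.72
position: [0.5255, 0.2324, 0.0364]
tool_rot: [-3.139, -0.12, 0.0]
ft_force: [0.1, 0.1, -0.5]
grip_width: 0.751
t 22.725 p [0.5255 0.2324 0.0364] yaw 0.0767 z [-3.e-04  1.e-04 -1.e+00] f [ 0.1  0.1 -0.5] g 0.7505510900469289
 d [ 0.4  1.4 -0.1] rv [-0.0001  0.0003  0.0012]
```

```bash
python3 -m handwheel '[[0,1,0,0,0,0,0.3],[0,1,0,0,0,0,1],[0,1,0,0,0,0,1],[0,1,0,0,0,0,1],[0,1,0,0,0,0,1],[0,1,0,0,0,0,1],[0,1,-10,0,0,0,1],[0,1,-30,0,0,0,1],[0,1,-60,0,0,0,1],[2,10,-95,0,0,0,1],[5,40,-110,0,0,0,1],[10,90,-110,0,0,0,1]]' 25
python3 - <<'E'
from h import *
st();plan([.5958,-.1667,.147],.056);plan([.5958,-.1667,.045],.056)
E
```

```text
time: 24.22
position: [0.543, 0.1454, 0.1494]
tool_rot: [-3.138, -0.128, -0.006]
ft_force: [0.4, -0.1, -2.3]
grip_width: 0.475
t 24.225 p [0.543  0.1454 0.1494] yaw 0.0816 z [ 0.0039  0.0014 -1.    ] f [ 0.4 -0.1 -2.3] g 0.474637801105324
 d [ 27.1 315.4   2.1] rv [-0.0012 -0.004   0.0256]
 d [ 26.7 315.5 104.1] rv [-0.0012 -0.004   0.0256]
```

```bash
python3 -m handwheel '[[5,60,0,0,0,0.01,1],[10,120,0,0,0,0.015,1],[15,180,0,0,0,0.02,1],[20,240,0,0,0,0.02,1],[25,290,10,0,0,0.02,1],[27,315,40,0,0,0.02,1],[27,315,70,0,0,0.02,1],[27,315,95,0,0,0.02,1],[27,315,104,0,0,0.02,1],[27,315,104,0,0,0.02,1],[27,315,104,0,0,0.02,1]]'
python3 - <<'E'
from h import *
st();plan([.5958,-.1667,.0195],.056)
E
```

```text
time: 25.6
position: [0.5942, -0.1688, 0.0436]
tool_rot: [3.139, 0.089, 0.002]
ft_force: [-0.2, 0.4, -0.3]
grip_width: 0.475
t 25.6 p [ 0.5942 -0.1688  0.0436] yaw 0.057 z [ 1.3e-03 -9.0e-04 -1.0e+00] f [-0.2  0.4 -0.3] g 0.47459367839027017
 d [ 1.7 -2.  24.1] rv [ 0.001  -0.0012  0.001 ]
```

```bash
python3 -m handwheel '[[1,0,8,0,0,0,1],[1,0,14,0,0,0,1],[1,0,19,0,0,0,1],[1,0,22,0,0,0,1],[1,0,24,0,0,0,1],[1,0,24,0,0,0,1],[1,0,24,0,0,0,0.0],[1,0,24,0,0,0,-0.2],[1,0,24,0,0,0,-0.3]]'
python3 - <<'E'
from h import *
st();plan([.39,-.24,.31],0)
E
```

```text
time: 26.72
position: [0.5942, -0.1687, 0.0179]
tool_rot: [3.14, 0.089, -0.001]
ft_force: [-0.3, -0.0, -1.2]
grip_width: 0.616
t 26.725 p [ 0.5942 -0.1687  0.0179] yaw 0.0568 z [-8.e-04 -1.e-04 -1.e+00] f [-0.3 -0.  -1.2] g 0.6162597455506412
 d [-208.2   59.6 -291.9] rv [0.0001 0.0008 0.0568]
```

```bash
python3 -m handwheel '[[0,0,-50,0,0,0,-0.5],[0,0,-110,0,0,0,-0.5],[-30,10,-160,0,0,0.02,-0.5],[-80,30,-200,0,0,0.04,-0.5],[-130,45,-240,0,0,0.057,-0.5],[-180,60,-275,0,0,0.057,-0.5],[-208,60,-292,0,0,0.057,-0.5],[-208,60,-292,0,0,0.057,-0.5],[-208,60,-292,0,0,0.057,-0.5],[-208,60,-292,0,0,0.057,-0.5]]'
python3 - <<'E'
from h import *
wsnap("w13",70,0,570,280,1.6)
E
```

```text
time: 27.98
position: [0.3908, -0.2394, 0.3092]
tool_rot: [-3.14, -0.003, 0.003]
ft_force: [0.3, -1.0, 0.2]
grip_width: 0.749
t 28.025 p [ 0.3908 -0.2395  0.3092] yaw 0.0021 z [-0.0018  0.0018 -1.    ] f [0.6 0.3 0.2] g 0.7492397459170357
```

View pics/w13c.png

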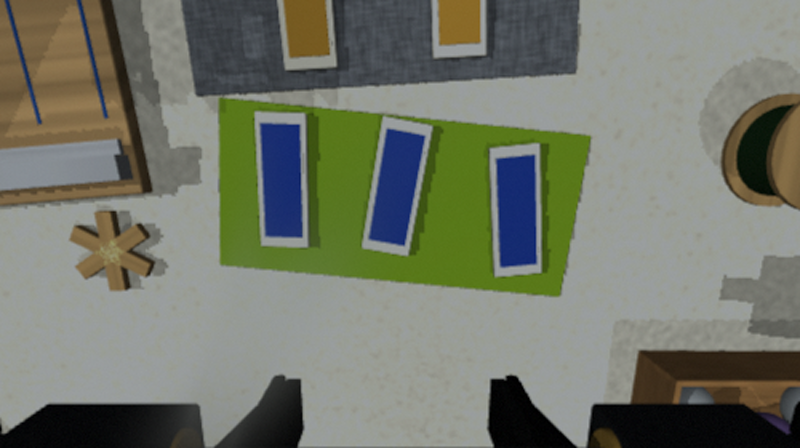

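```bash
python3 - <<'E'
from h import *
m=mod("w13")
a=plate([(254,112),(304,112),(309,245),(261,247)],70,0,1.6,.011,m,"A")
plate([(383,116),(433,126),(409,255),(363,246)],70,0,1.6,.011,m,"B")
plate([(489,148),(539,144),(542,271),(496,276)],70,0,1.6,.011,m,"C")
for x,y in((.4527,-.144),):
  plan([x,y,.09],-.02)
E
```

```text
A ang -0.0119 t [ 0.4539 -0.1432] err [1.3 0.5 1.8 0.7]
B ang -0.1725 t [ 0.4487 -0.2396] err [1.  1.5 0.9 1.7]
C ang 0.1099 t [ 0.429  -0.3423] err [0.5 1.8 1.3 1.2]
 d [ 62.5 -94.9 219.3] rv [-0.0018  0.0018  0.0221]
```

```bash
python3 -m handwheel '[[20,-30,60,0,0,0.01,-0.5],[40,-60,110,0,0,0.02,-0.5],[63,-95,160,0,0,0.02,-0.5],[63,-96,205,0,0,0.02,-0.5],[63,-96,225,0,0,0.02,-0.5],[63,-96,225,0,0,0.02,-0.5],[63,-96,225,0,0,0.02,-0.5]]'
python3 - <<'E'
from h import *
wsnap("w14",170,0,570,400,1.5)
m=mod("w14");a=-.017
for s in P:print(((w2px("wrist",[.4533+np.cos(a)*s[0]-np.sin(a)*s[1],-.1436+np.sin(a)*s[0]+np.cos(a)*s[1],.011],m)-[170,0])*1.5).round(0))
plan([.4533,-.1436,.0195],-.017)
E
```

```text
time: 28.9
position: [0.4539, -0.1441, 0.0859]
tool_rot: [-3.141, 0.031, -0.0]
ft_force: [0.8, -0.0, 0.9]
grip_width: 0.754
t 28.95 p [ 0.454  -0.1445  0.0862] yaw -0.0201 z [ 8.e-04 -7.e-04 -1.e+00] f [-0.1 -0.5 -0.6] g 0.7475232223983487
[174. 210.]
[266. 210.]
[260. 421.]
[181. 421.]
 d [-0.8 -1.  66.7] rv [ 0.0007 -0.0008 -0.0031]
```

View pics/w14c.png

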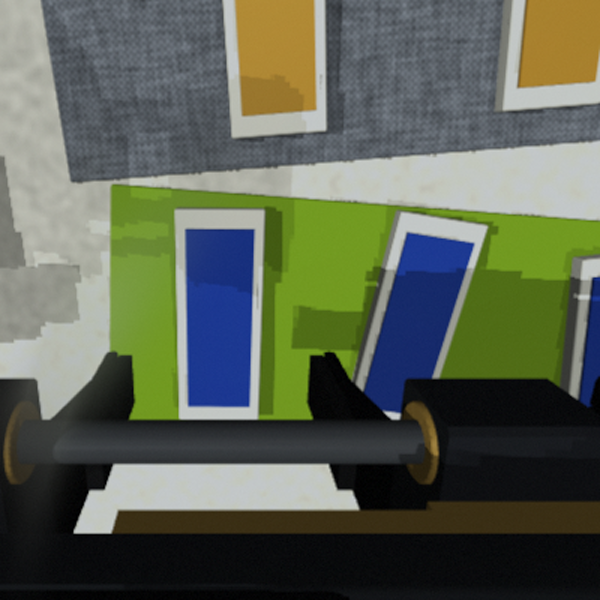

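```bash
python3 -m handwheel '[[-1,-1,20,0,0,0,-0.5],[-1,-1,40,0,0,0,-0.5],[-1,-1,55,0,0,0,-0.5],[-1,-1,63,0,0,0,-0.5],[-1,-1,66,0,0,0,-0.5],[-1,-1,66,0,0,0,-0.5],[-1,-1,66,0,0,0,0],[-1,-1,66,0,0,0,1],[-1,-1,66,0,0,0,1],[-1,-1,66,0,0,0,1],[-1,-1,66,0,0,0,1],[-1,-1,66,0,0,0,1]]' 25
python3 - <<'E'
from h import *
st()
E
```

```text
time: 30.45
position: [0.452, -0.1435, 0.0193]
tool_rot: [3.141, -0.032, -0.001]
ft_force: [-0.3, 0.4, 2.7]
grip_width: 0.474
t 30.45 p [ 0.452  -0.1435  0.0193] yaw -0.0202 z [-9.e-04 -4.e-04 -1.e+00] f [-0.3  0.4  2.7] g 0.47408137191836447
```

```bash
python3 - <<'E'
from h import *
plan([.528,.2252,.13],.0778);plan([.528,.2252,.06],.0778)
E
```

```text
d [  68.4 -370.1 -110.9] rv [ 0.0004  0.0009 -0.098 ]
 d [  68.5 -370.1  -40.9] rv [ 0.0004  0.0009 -0.098 ]
```

```bash
python3 -m handwheel '[[0,0,-15,0,0,0,1],[0,0,-45,0,0,0,1],[0,-10,-90,0,0,-0.01,1],[10,-50,-115,0,0,-0.02,1],[20,-100,-120,0,0,-0.04,1],[30,-160,-120,0,0,-0.06,1],[40,-220,-120,0,0,-0.08,1],[50,-280,-120,0,0,-0.098,1],[60,-330,-118,0,0,-0.098,1],[68,-365,-112,0,0,-0.098,1],[68,-370,-111,0,0,-0.098,1],[68,-370,-111,0,0,-0.098,1]]'
python3 - <<'E'
from h import *
st();plan([.528,.2252,.06],.0778);plan([.528,.2252,.0375],.0778)
E
```

```text
time: 31.95
position: [0.5271, 0.2249, 0.1301]
tool_rot: [3.138, 0.123, -0.002]
ft_force: [0.3, -0.1, -1.3]
grip_width: 0.474
t 31.95 p [0.5271 0.2249 0.1301] yaw 0.0784 z [-1.5e-03 -8.0e-04 -1.0e+00] f [ 0.3 -0.1 -1.3] g 0.47377339643357
 d [ 1.  -0.3 70.1] rv [0.0007 0.0016 0.0006]
 d [ 1.  -0.3 92.6] rv [0.0007 0.0016 0.0006]
```

```bash
python3 -m handwheel '[[1,0,25,0,0.001,0,1],[1,0,50,0,0.001,0,1],[1,0,70,0,0.001,0,1],[1,0,80,0,0.001,0,1],[1,0,86,0,0.001,0,1],[1,0,90,0,0.001,0,1],[1,0,92,0,0.001,0,1],[1,0,93,0,0.001,0,1],[1,0,93,0,0.001,0,1]]'
python3 - <<'E'
from h import *
st()
E
```

```text
time: 33.08
position: [0.5285, 0.2254, 0.0372]
tool_rot: [3.139, 0.122, 0.001]
ft_force: [-0.8, 0.7, -0.9]
grip_width: 0.481
t 33.075 p [0.5285 0.2254 0.0372] yaw 0.0779 z [ 3.e-04 -0.e+00 -1.e+00] f [-0.8  0.7 -0.9] g 0.480920467114936
```

```bash
python3 -m handwheel '[[0,0,0.7,0,0,0,1],[0,0,0.7,0,0,0,0.2],[0,0,0.7,0,0,0,-0.1],[0,0,0.7,0,0,0,-0.3],[0,0,-20,0,0,0,-0.4],[0,0,-70,0,0,0,-0.5],[0,10,-120,0,0,0,-0.5],[-30,60,-170,0,0,0,-0.5],[-60,100,-220,0,0,0,-0.5],[-90,130,-240,0,0,0,-0.5],[-90,130,-240,0,0,0,-0.5],[-90,130,-240,0,0,0,-0.5]]'
python3 - <<'E'
from h import *
wsnap("w15",100,0,600,250,1.6)
plan([.4483,-.2397,.095],-.17);plan([.4483,-.2397,.25],-.17)
E
```

```text
time: 34.58
position: [0.4491, 0.0878, 0.2785]
tool_rot: [3.134, 0.117, 0.005]
ft_force: [0.7, -0.7, 0.7]
grip_width: 0.749
t 34.625 p [0.449  0.089  0.2777] yaw 0.0773 z [ 0.002  -0.0028 -1.    ] f [-0.1 -0.7 -0.5] g 0.7502535043912129
 d [-26.4 327.1 183.6] rv [ 0.0027 -0.0021  0.2473]
 d [-26.1 327.6  28.6] rv [ 0.0027 -0.0021  0.2473]
```

View pics/w15c.png

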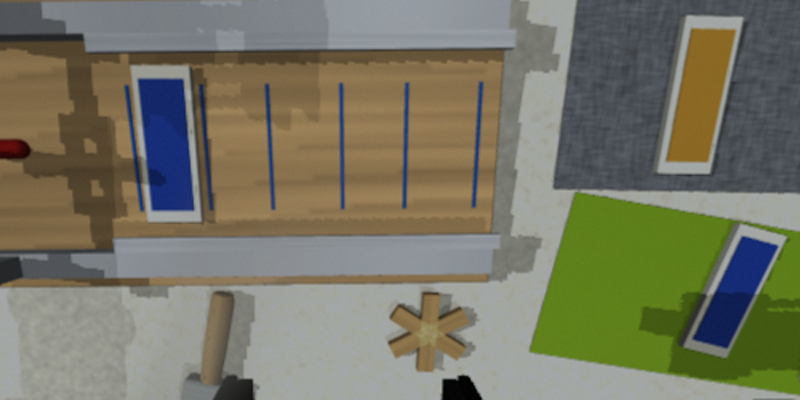

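```bash
python3 -m handwheel '[[-5,55,20,0,0,0.04,-0.5],[-10,115,20,0,0,0.1,-0.5],[-15,175,20,0,0,0.16,-0.5],[-20,235,30,0,0,0.21,-0.5],[-25,290,70,0,0,0.247,-0.5],[-26,327,125,0,0,0.247,-0.5],[-26,327,170,0,0,0.247,-0.5],[-26,327,184,0,0,0.247,-0.5],[-26,327,184,0,0,0.247,-0.5],[-26,327,184,0,0,0.247,-0.5]]'
python3 - <<'E'
from h import *
wsnap("w16",170,0,570,400,1.5)
m=mod("w16");a=-.17
for s in P:print(((w2px("wrist",[.4483+np.cos(a)*s[0]-np.sin(a)*s[1],-.2397+np.sin(a)*s[0]+np.cos(a)*s[1],.011],m)-[170,0])*1.5).round(0))
plan([.4483,-.2397,.0195],-.17)
E
```

```text
time: 35.88
position: [0.4502, -0.2389, 0.095]
tool_rot: [3.129, -0.262, 0.005]
ft_force: [-0.5, 0.1, 0.3]
grip_width: 0.755
t 35.925 p [ 0.4501 -0.2393  0.0952] yaw -0.1676 z [ 0.003  -0.0024 -1.    ] f [ 0.3 -0.6 -0.1] g 0.7480690737234006
[180. 211.]
[267. 211.]
[261. 414.]
[184. 414.]
 d [-2.   0.6 75.7] rv [ 0.0019 -0.0034  0.0024]
```

View pics/w16c.png

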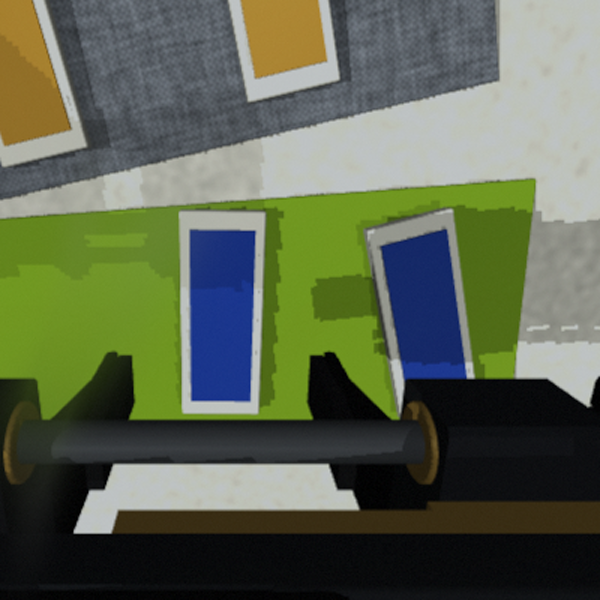

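```bash
python3 -m handwheel '[[-2,0,20,0,-0.003,0,-0.5],[-2,0,45,0,-0.003,0,-0.5],[-2,0,62,0,-0.003,0,-0.5],[-2,0,71,0,-0.003,0,-0.5],[-2,0,75,0,-0.003,0,-0.5],[-2,0,75,0,-0.003,0,-0.5],[-2,0,75,0,-0.003,0,0],[-2,0,75,0,-0.003,0,1],[-2,0,75,0,-0.003,0,1],[-2,0,75,0,-0.003,0,1],[-2,0,75,0,-0.003,0,1],[-2,0,75,0,-0.003,0,1]]' 25
python3 - <<'E'
from h import *
st();plan([.537,.1235,.13],.0778)
E
```

```text
time: 37.42
position: [0.4464, -0.2392, 0.0183]
tool_rot: [3.13, -0.266, -0.004]
ft_force: [-0.8, -0.7, 3.3]
grip_width: 0.478
t 37.425 p [ 0.4464 -0.2392  0.0183] yaw -0.1692 z [-2.8e-03  1.0e-04 -1.0e+00] f [-0.8 -0.7  3.3] g 0.47790052441843156
 d [  27.9 -372.7 -112. ] rv [ 0.      0.0029 -0.247 ]
```

```bash
python3 -m handwheel '[[0,0,-15,0,0,0,1],[0,0,-45,0,0,0,1],[0,-10,-90,0,0,-0.02,1],[4,-50,-115,0,0,-0.06,1],[8,-100,-120,0,0,-0.1,1],[12,-160,-120,0,0,-0.15,1],[16,-220,-120,0,0,-0.2,1],[20,-280,-120,0,0,-0.247,1],[23,-330,-118,0,0,-0.247,1],[26,-368,-112,0,0,-0.247,1],[26,-373,-112,0,0,-0.247,1],[26,-373,-112,0,0,-0.247,1]]'
python3 - <<'E'
from h import *
st();plan([.535,.1234,.0365],.0778)
E
```

```text
time: 38.92
position: [0.5349, 0.1239, 0.1301]
tool_rot: [3.139, 0.123, -0.005]
ft_force: [0.3, -0.8, -0.7]
grip_width: 0.476
t 38.925 p [0.5349 0.1239 0.1301] yaw 0.0783 z [-3.2e-03 -3.0e-04 -1.0e+00] f [ 0.3 -0.8 -0.7] g 0.4764372923985824
 d [ 0.4  0.5 93.6] rv [0.     0.0032 0.0005]
```

```bash
python3 -m handwheel '[[0,0,25,0,0.003,0,1],[0,0,50,0,0.003,0,1],[0,0,70,0,0.003,0,1],[0,0,80,0,0.003,0,1],[0,0,86,0,0.003,0,1],[0,0,90,0,0.003,0,1],[0,0,92,0,0.003,0,1],[0,0,93,0,0.003,0,1],[0,0,93,0,0.003,0,1]]'
python3 - <<'E'
from h import *
st()
E
```

```text
time: 40.05
position: [0.5349, 0.1243, 0.0371]
tool_rot: [-3.139, -0.122, -0.001]
ft_force: [0.3, -0.2, -0.6]
grip_width: 0.48
t 40.05 p [0.5349 0.1243 0.0371] yaw 0.0779 z [ 4.e-04  6.e-04 -1.e+00] f [ 0.3 -0.2 -0.6] g 0.4802074673854564
```

```bash
python3 -m handwheel '[[0,0,1,0,0,0,1],[0,0,1.5,0,0,0,1],[0,0,1.5,0,0,0,0.2],[0,0,1.5,0,0,0,-0.1],[0,0,1.5,0,0,0,-0.3],[0,0,-20,0,0,0,-0.4],[0,0,-70,0,0,0,-0.5],[0,10,-120,0,0,0,-0.5],[-30,60,-170,0,0,0,-0.5],[-60,100,-220,0,0,0,-0.5],[-85,110,-240,0,0,0,-0.5],[-85,110,-240,0,0,0,-0.5]]'
python3 - <<'E'
from h import *
wsnap("w17",100,0,600,250,1.6)
plan([.4283,-.3428,.095],.102)
E
```

```text
time: 41.55
position: [0.4591, 0.0061, 0.2811]
tool_rot: [3.129, 0.114, 0.011]
ft_force: [0.3, 0.8, 0.1]
grip_width: 0.75
t 41.6 p [0.4591 0.0072 0.2791] yaw 0.0749 z [ 0.0047 -0.0065 -1.    ] f [-0.8  0.  -1. ] g 0.7509909281705488
 d [-57.7 345.5 186.2] rv [ 0.0069 -0.0042 -0.0271]
```

View pics/w17c.png

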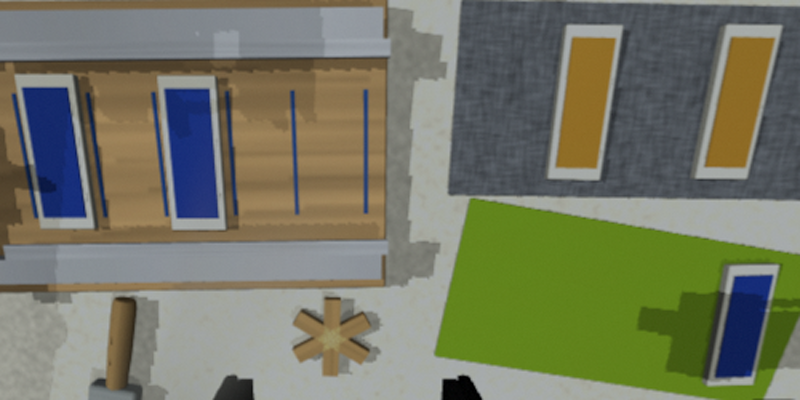

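```bash
python3 -m handwheel '[[-10,60,20,0,0,0,-0.5],[-20,120,20,0,0,-0.01,-0.5],[-30,180,20,0,0,-0.02,-0.5],[-40,240,30,0,0,-0.027,-0.5],[-50,300,70,0,0,-0.027,-0.5],[-57,345,125,0,0,-0.027,-0.5],[-57,345,170,0,0,-0.027,-0.5],[-57,345,186,0,0,-0.027,-0.5],[-57,345,186,0,0,-0.027,-0.5],[-57,345,186,0,0,-0.027,-0.5]]'
python3 - <<'E'
from h import *
wsnap("w18",170,0,570,400,1.5)
m=mod("w18");a=.102
for s in P:print(((w2px("wrist",[.4283+np.cos(a)*s[0]-np.sin(a)*s[1],-.3428+np.sin(a)*s[0]+np.cos(a)*s[1],.011],m)-[170,0])*1.5).round(0))
plan([.4283,-.3428,.0195],.102)
E
```

```text
time: 42.85
position: [0.4308, -0.3399, 0.0928]
tool_rot: [3.136, 0.168, 0.004]
ft_force: [0.6, -0.8, 0.0]
grip_width: 0.747
t 42.9 p [ 0.4306 -0.3403  0.093 ] yaw 0.1067 z [ 0.0029 -0.0021 -1.    ] f [-0.2  0.3 -0.1] g 0.7465608412518975
[183. 213.]
[272. 214.]
[264. 418.]
[187. 418.]
 d [-2.7  2.  73.5] rv [ 0.0024 -0.0026  0.0047]
```

View pics/w18c.png

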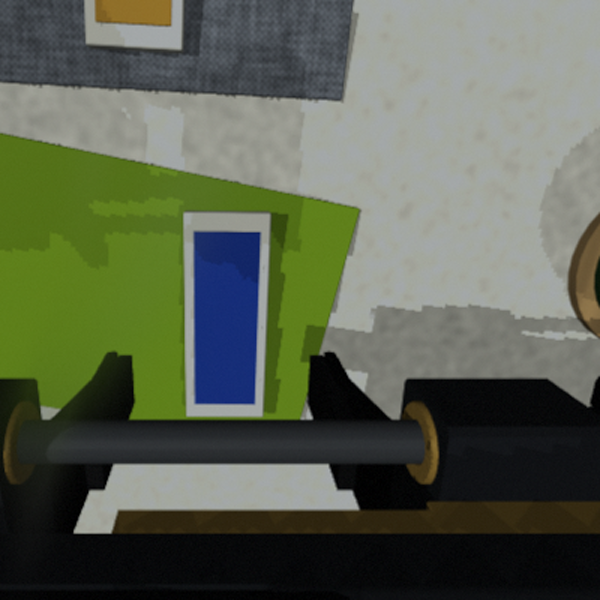

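```bash
python3 -m handwheel '[[-2,2,20,0,-0.003,0,-0.5],[-2,2,45,0,-0.003,0,-0.5],[-2,2,60,0,-0.003,0,-0.5],[-2,2,69,0,-0.003,0,-0.5],[-2,2,73,0,-0.003,0,-0.5],[-2,2,73,0,-0.003,0,-0.5],[-2,2,73,0,-0.003,0,0],[-2,2,73,0,-0.003,0,1],[-2,2,73,0,-0.003,0,1],[-2,2,73,0,-0.003,0,1],[-2,2,73,0,-0.003,0,1],[-2,2,73,0,-0.003,0,1]]' 25
python3 - <<'E'
from h import *
st();b=F(0,-.102,0)+[.001,.001,0];print(b);plan([b[0]-.001,b[1],.13],.0778)
E
```

```text
time: 44.4
position: [0.4268, -0.3427, 0.0177]
tool_rot: [-3.137, -0.165, 0.005]
ft_force: [0.2, 0.0, 1.9]
grip_width: 0.474
t 44.4 p [ 0.4268 -0.3427  0.0177] yaw 0.1048 z [-0.0029  0.     -1.    ] f [0.2 0.  1.9] g 0.4743621943816269
[0.5449276  0.02180854 0.        ]
 d [ 154.3 -350.3 -112.6] rv [-0.0003  0.0029  0.027 ]
```

```bash
python3 -m handwheel '[[0,0,-15,0,0,0,1],[0,0,-45,0,0,0,1],[5,-10,-90,0,0,0,1],[25,-50,-115,0,0,0.01,1],[45,-100,-120,0,0,0.02,1],[70,-155,-120,0,0,0.027,1],[95,-210,-120,0,0,0.027,1],[118,-265,-120,0,0,0.027,1],[140,-315,-118,0,0,0.027,1],[154,-346,-113,0,0,0.027,1],[154,-350,-113,0,0,0.027,1],[154,-350,-113,0,0,0.027,1]]'
python3 - <<'E'
from h import *
st();plan([.5435,.0218,.0365],.0778)
E
```

```text
time: 45.9
position: [0.5433, 0.0211, 0.1306]
tool_rot: [3.139, 0.123, -0.005]
ft_force: [0.6, -0.2, -1.4]
grip_width: 0.477
t 45.9 p [0.5433 0.0211 0.1306] yaw 0.078 z [-3.3e-03 -5.0e-04 -1.0e+00] f [ 0.6 -0.2 -1.4] g 0.477319282107302
 d [ 0.5 -0.7 94.1] rv [0.0003 0.0034 0.0002]
```

```bash
python3 -m handwheel '[[0,-1,25,0,0.003,0,1],[0,-1,50,0,0.003,0,1],[0,-1,70,0,0.003,0,1],[0,-1,80,0,0.003,0,1],[0,-1,86,0,0.003,0,1],[0,-1,90,0,0.003,0,1],[0,-1,92,0,0.003,0,1],[0,-1,94,0,0.003,0,1],[0,-1,94,0,0.003,0,1],[0,-1,94,0,0.003,0,1]]'
python3 - <<'E'
from h import *
st()
E
```

```text
time: 47.15
position: [0.5434, 0.0226, 0.0365]
tool_rot: [-3.139, -0.122, -0.001]
ft_force: [0.1, 0.6, -1.7]
grip_width: 0.476
t 47.15 p [0.5434 0.0226 0.0365] yaw 0.0779 z [ 3.e-04  4.e-04 -1.e+00] f [ 0.1  0.6 -1.7] g 0.4764782268049815
```

```bash
python3 -m handwheel '[[0,0,1,0,0,0,1],[0,0,1.5,0,0,0,1],[0,0,1.5,0,0,0,0.2],[0,0,1.5,0,0,0,-0.1],[0,0,1.5,0,0,0,-0.3],[0,0,-20,0,0,0,-0.4],[0,0,-70,0,0,0,-0.5],[0,0,-120,0,0,0,0],[-30,0,-170,0,0,0,1],[-60,0,-220,0,0,0,1],[-90,0,-270,0,0,0,1],[-90,0,-290,0,0,0,1]]'
python3 -m handwheel '[[0,0,0,0,0,0,1],[0,0,0,0,0,0,1]]'
python3 - <<'E'
from h import *
wsnap("w19",0,0,640,230,1.25)
E
```

```text
time: 48.65
position: [0.4533, 0.0167, 0.331]
tool_rot: [3.132, 0.122, 0.01]
ft_force: [0.8, -0.5, 0.1]
grip_width: 0.267
time: 48.9
position: [0.4532, 0.0158, 0.3257]
tool_rot: [-3.138, -0.124, 0.002]
ft_force: [-0.2, 0.9, -0.8]
grip_width: 0.05
t 48.95 p [0.453  0.0158 0.3252] yaw 0.0786 z [-0.002   0.0016 -1.    ] f [-0.6  0.1  0.1] g 0.03455475744661273
```

View pics/w19c.png

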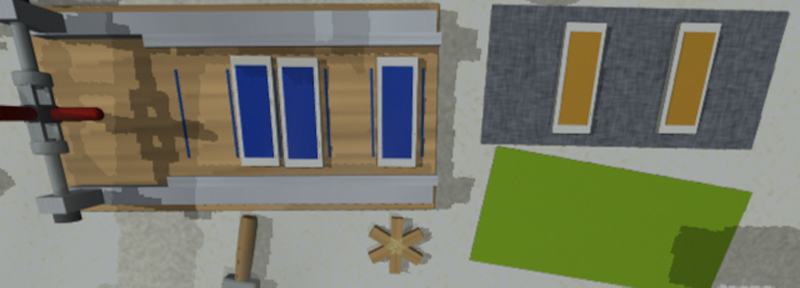

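```bash
python3 - <<'E'
from h import *
plan(F(-.055,.03,.12),FA)
E
```

```text
d [  36.5 -129.6  205.4] rv [-0.0017  0.0019  0.0008]
```

```bash
python3 -m handwheel '[[36,-60,40,0,0,0,-0.5],[36,-120,80,0,0,0,-0.5],[36,-130,140,0,0,0,-0.5],[36,-130,195,0,0,0,-0.5],[36,-130,205,0,0,0,-0.5],[36,-130,205,0,0,0,-0.5],[36,-130,205,0,0,0,-0.5]]'
python3 - <<'E'
from h import *
wsnap("w20",170,50,470,275,2.6)
E
```

```text
time: 49.82
position: [0.481, 0.148, 0.1235]
tool_rot: [-3.138, -0.12, -0.005]
ft_force: [0.3, -0.7, 0.5]
grip_width: 0.711
t 49.875 p [0.4812 0.1479 0.1237] yaw 0.0765 z [ 3.9e-03  5.0e-04 -1.0e+00] f [-0.3  0.6  1.6] g 0.7260296321790252
```

View pics/w20c.png

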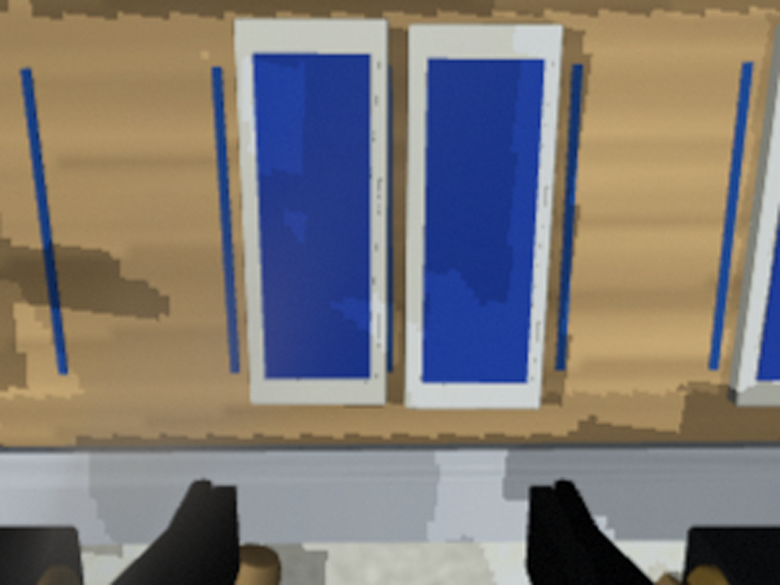

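```bash
cat >> h.py <<'E'
def iF(w):
    d=np.array(w)[:2]-FT; return np.array([np.cos(FA)*d[0]+np.sin(FA)*d[1],-np.sin(FA)*d[0]+np.cos(FA)*d[1]])*1e3
E
python3 - <<'E'
from h import *
m=mod("w20")
for n,p in (("A",[(236,20),(387,20),(386,403),(251,403)]),("B",[(409,26),(562,26),(540,407),(405,407)])):
    a,t=plate(p,170,50,2.6,.028,m,n); print("frame",iF(t).round(1),round(a-FA,4))
    for q in cp(p,170,50,2.6): print(iF(px2w("wrist",*q,.028,m)).round(1))
# finger tip outer/inner edges
for q in cp([(195,483),(237,486),(528,486),(575,483)],170,50,2.6):
    s=ctrl.get_state();Rc=R.from_rotvec(s["tool_rot"]);z=s["position"][2]-.014
    w=px2w("wrist",*q,z,m);print("tip tool",(Rc.inv().apply(w-s["position"])*1e3).round(1))
st()
E
```

```text
A ang 0.0724 t [0.5347 0.1723] err [1.  0.9 0.8 0.6]
frame [ 2.6 49.7] -0.0054
[56.9 69.8]
[56.9 29. ]
[-51.7  29.3]
[-51.7  70.8]
B ang 0.0761 t [0.537  0.1251] err [0.9 0.9 0.8 0.8]
frame [1.2 2.5] -0.0017
[55.4 23.1]
[ 55.3 -18.2]
[-53.1 -18.2]
[-53.   23.4]
tip tool [  9.7 -40.4  14. ]
tip tool [  9.  -31.6  14. ]
tip tool [ 9.  29.9 14. ]
tip tool [ 9.7 39.8 14. ]
t 49.875 p [0.4812 0.1479 0.1237] yaw 0.0765 z [ 3.9e-03  5.0e-04 -1.0e+00] f [-0.3  0.6  1.6] g 0.7260296321790252
```

```bash
cat >> h.py <<'E'
def tiltplan(xf,yf,z,al,half,n=""):
    Rd=R.from_euler('z',FA)*R.from_euler('x',np.pi)*R.from_rotvec([al,0,0])
    e=np.array([0,-half if al<0 else half,.014]); p=F(xf,yf,z)-Rd.apply(e)
    s=ctrl.get_state(); Rc=R.from_rotvec(s["tool_rot"]); d=Rc.inv().apply(p-s["position"])*1e3
    print(n,"tcp",p.round(4),"d",d.round(1),"rv",(Rc.inv()*Rd).as_rotvec().round(4))
def edge(al,half):
    s=ctrl.get_state(); Rc=R.from_rotvec(s["tool_rot"]);w=s["position"]+Rc.apply([0,-half if al<0 else half,.014]);print("edge frame",iF(w).round(1),"z",w[2].round(4))
E
python3 - <<'E'
from h import *
tiltplan(.002,.027,.08,-.5236,.02175+.0093);tiltplan(.002,.027,.05,-.5236,.02175+.0093)
E
```

```text
tcp [0.5374 0.1297 0.1076] d [54.6 22.4 16.2] rv [-0.5238 -0.0035 -0.0023]
 tcp [0.5374 0.1297 0.0776] d [54.5 22.4 46.2] rv [-0.5238 -0.0035 -0.0023]
```

```bash
python3 -m handwheel '[[15,5,-10,-0.1,0,0,0],[35,12,-5,-0.25,0,0,0],[54,22,0,-0.4,0,0,0],[54,22,10,-0.524,-0.003,-0.002,0],[54,22,16,-0.524,-0.003,-0.002,0],[54,22,16,-0.524,-0.003,-0.002,0],[54,22,16,-0.524,-0.003,-0.002,0]]' 
python3 - <<'E'
from h import *
wsnap("w21",170,50,470,400,2)
edge(-1,.02175+.0093);tiltplan(.002,.027,.026,-.5236,.02175+.0093)
save("scene","s21");crop("s21","s21c",270,90,470,230,4)
E
```

```text
time: 50.75
position: [0.5359, 0.1285, 0.1069]
tool_rot: [2.617, 0.099, 0.025]
ft_force: [-0.4, 0.2, 0.3]
grip_width: 0.5
t 50.8 p [0.5358 0.1286 0.1068] yaw 0.0757 z [ 0.0369 -0.498  -0.8664] f [0.3 0.5 0.2] g 0.5021519385486151
edge frame [ 0.3 26. ] z 0.0792
 tcp [0.5374 0.1297 0.0536] d [  1.8 -27.4  45.6] rv [-0.0007  0.0019 -0.0014]
```

View pics/w21c.png

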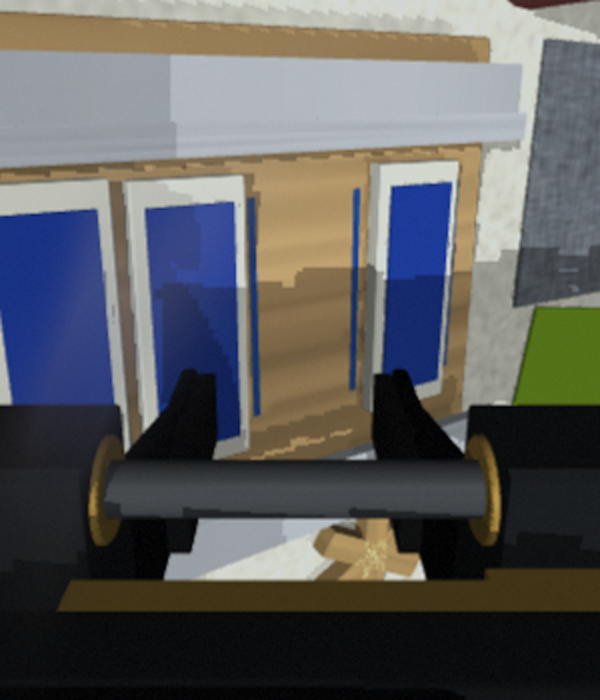

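View pics/s21c.png

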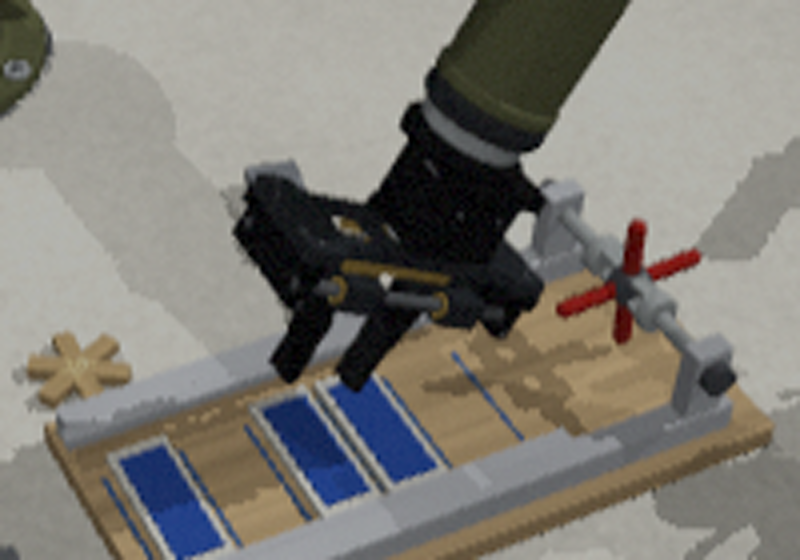

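```bash
python3 -m handwheel '[[1,-12,20,0,0.002,0,0],[2,-22,36,0,0.002,0,0],[2,-24.4,40.4,0,0.002,0,0],[2,-24.4,40.4,0,0.002,0,0],[2,-24.4,40.4,0,0.002,0,0]]' 
python3 - <<'E'
from h import *
edge(-1,.02175+.0093);tiltplan(.002,.027,.026,-.5236,.02175+.0093);st()
save("scene","s22");crop("s22","s22c",320,150,420,220,8)
E
```

```text
time: 51.48
position: [0.5368, 0.1317, 0.0586]
tool_rot: [2.617, 0.105, 0.027]
ft_force: [0.4, -0.9, 0.7]
grip_width: 0.499
edge frame [ 1.5 29. ] z 0.0309
 tcp [0.5374 0.1297 0.0536] d [ 0.4 -0.7  5.3] rv [-0.0004 -0.0003  0.0027]
t 51.475 p [0.5368 0.1317 0.0586] yaw 0.0803 z [ 0.0391 -0.4981 -0.8662] f [ 0.4 -0.9  0.7] g 0.49942924683105383
```

View pics/s22c.png

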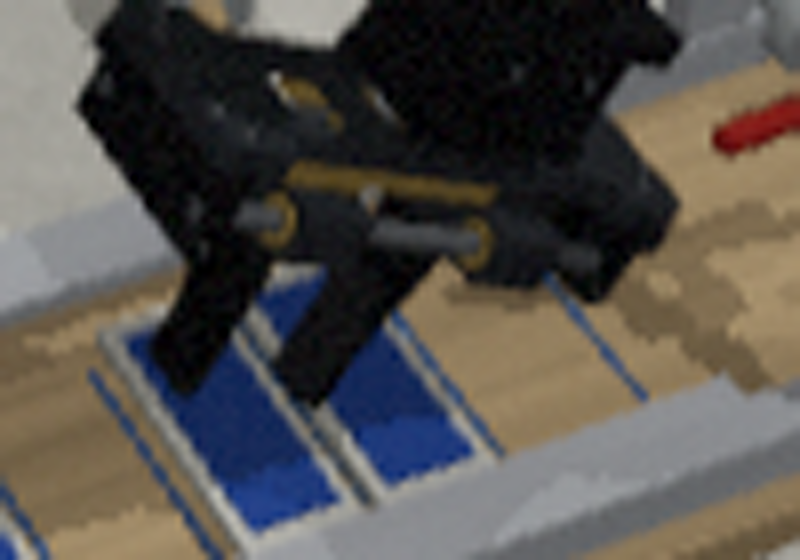

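```bash
python3 - <<'E'
from h import *
s=ctrl.get_state();Rc=R.from_rotvec(s["tool_rot"])
f=lambda p:((w2px("scene",p)-[320,150])*8).round(0)
print("edge front",f(s["position"]+Rc.apply([.0095,-.03105,.014])), "inner",f(s["position"]+Rc.apply([.0095,-.02175,.014])))
for y in(.0233,.0291):print(y,[f(F(x,y,.028)) for x in(-.053,.011,.055)])
edge(-1,.03105);tiltplan(.002,.027,.026,-.5236,.03105);st()
E
```

```text
edge front [313. 405.] inner [291. 404.]
0.0233 [array([204., 288.]), array([296., 417.]), array([363., 511.])]
0.0291 [array([219., 282.]), array([312., 412.]), array([380., 505.])]
edge frame [ 1.6 29. ] z 0.0311
 tcp [0.5374 0.1297 0.0536] d [ 0.4 -0.8  5.4] rv [-0.0004 -0.0005  0.0025]
t 51.525 p [0.5369 0.1317 0.0587] yaw 0.0802 z [ 0.0394 -0.4981 -0.8662] f [-0.4 -0.7  1.1] g 0.5007193145058895
```

```bash
python3 - <<'E'
from h import *
tiltplan(.002,.026,.0305,-.5236,.03105);tiltplan(.002,.026,.026,-.5236,.03105);tiltplan(.002,.030,.025,-.5236,.03105);tiltplan(.002,.040,.0245,-.5236,.03105)
E
```

```text
tcp [0.5375 0.1287 0.0581] d [0.4 2.3 2. ] rv [-0.0004 -0.0005  0.0025]
 tcp [0.5375 0.1287 0.0536] d [0.4 0.  5.9] rv [-0.0004 -0.0005  0.0025]
 tcp [0.5372 0.1327 0.0526] d [ 0.4 -3.9  4.7] rv [-0.0004 -0.0005  0.0025]
 tcp [0.5364 0.1427 0.0521] d [  0.4 -12.8   0.2] rv [-0.0004 -0.0005  0.0025]
```

First shift sideways, then down into the gap; check force before pushing.

```bash
python3 -m handwheel '[[0,2.3,2,0,0,0,0],[0,2.3,2,0,0,0,0],[0,1.5,3.5,0,0,0,0],[0,0.7,5,0,0,0,0],[0,0,5.9,0,0,0,0],[0,0,5.9,0,0,0,0],[0,0,5.9,0,0,0,0]]' 
python3 - <<'E'
from h import *
edge(-1,.03105);st();tiltplan(.002,.026,.026,-.5236,.03105)
save("scene","s23");crop("s23","s23c",320,150,420,220,8)
E
```

```text
time: 52.4
position: [0.5369, 0.1285, 0.0535]
tool_rot: [2.616, 0.105, 0.026]
ft_force: [-1.0, 0.5, 6.3]
grip_width: 0.499
edge frame [ 1.3 25.8] z 0.0259
t 52.4 p [0.5369 0.1285 0.0535] yaw 0.08 z [ 0.0389 -0.4986 -0.866 ] f [-1.   0.5  6.3] g 0.49874738035055094
 tcp [0.5375 0.1287 0.0536] d [ 0.6 -0.1 -0.2] rv [ 0.0001 -0.      0.0026]
```

View pics/s23c.png

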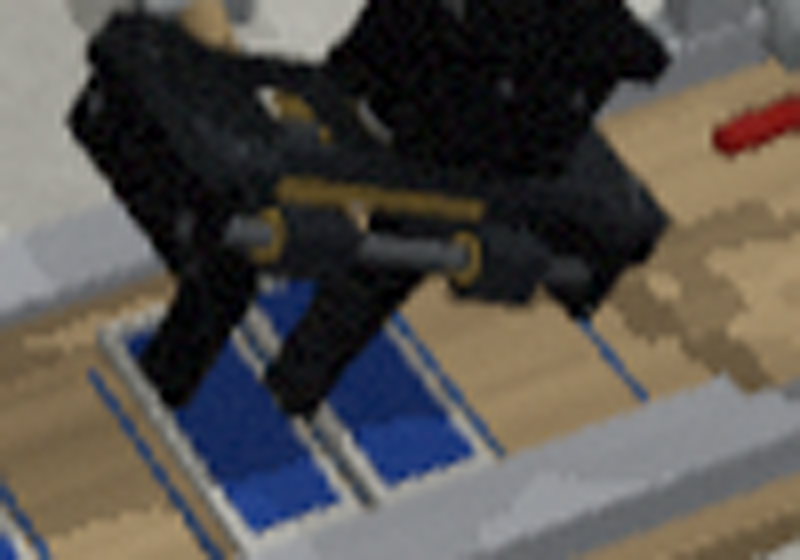

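```bash
python3 -m handwheel '[[0.5,-1.7,-1,0,0,0,0],[0.5,-3.5,-2,0,0,0,0],[0.5,-5.8,-2,0,0,0,0],[0.5,-7.6,-3,0,0,0,0],[0.5,-9.3,-4,0,0,0,0],[0.5,-11,-5,0,0,0,0],[0.5,-11,-5,0,0,0,0]]' 
python3 - <<'E'
from h import *
edge(-1,.03105);st()
save("scene","s24");crop("s24","s24c",320,150,420,220,8)
E
```

```text
time: 53.32
position: [0.5373, 0.1388, 0.053]
tool_rot: [2.613, 0.103, 0.028]
ft_force: [-0.4, -3.2, 8.0]
grip_width: 0.497
edge frame [ 2.6 35.9] z 0.0252
t 53.325 p [0.5373 0.1388 0.053 ] yaw 0.0786 z [ 0.0394 -0.5014 -0.8643] f [-0.4 -3.2  8. ] g 0.49712181817864876
```

View pics/s24c.png

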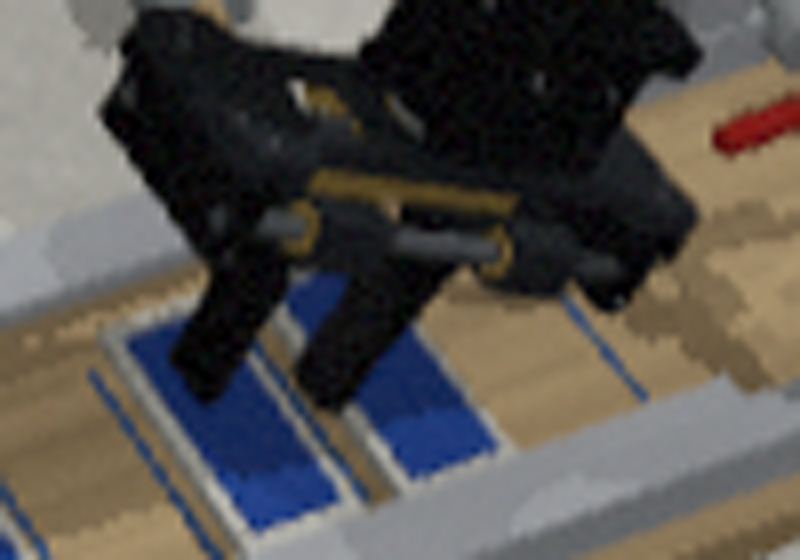

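```bash
python3 -m handwheel '[[0,-1.7,-1,0,0,0,0],[0,-3.5,-2,0,0,0,0],[0,-5.2,-3,0,0,0,0],[0,-6.9,-4,0,0,0,0],[0,-8.7,-5,0,0,0,0],[0,-10.4,-6,0,0,0,0],[0,-12.1,-7,0,0,0,0],[0,-12.1,-7,0,0,0,0]]' 
python3 - <<'E'
from h import *
edge(-1,.03105);st();plan(F(-.06,.02,.13),FA)
save("scene","s25");crop("s25","s25c",320,150,420,220,8)
E
```

```text
time: 54.38
position: [0.5363, 0.1528, 0.053]
tool_rot: [2.613, 0.103, 0.028]
ft_force: [-0.1, -3.5, 6.0]
grip_width: 0.504
edge frame [ 2.7 49.9] z 0.0252
t 54.375 p [0.5363 0.1528 0.053 ] yaw 0.0786 z [ 0.0396 -0.5013 -0.8644] f [-0.1 -3.5  6. ] g 0.5039828009555255
 d [-62.7  47.5 -61.5] rv [ 5.269e-01 -3.000e-04  7.000e-04]
```

View pics/s25c.png

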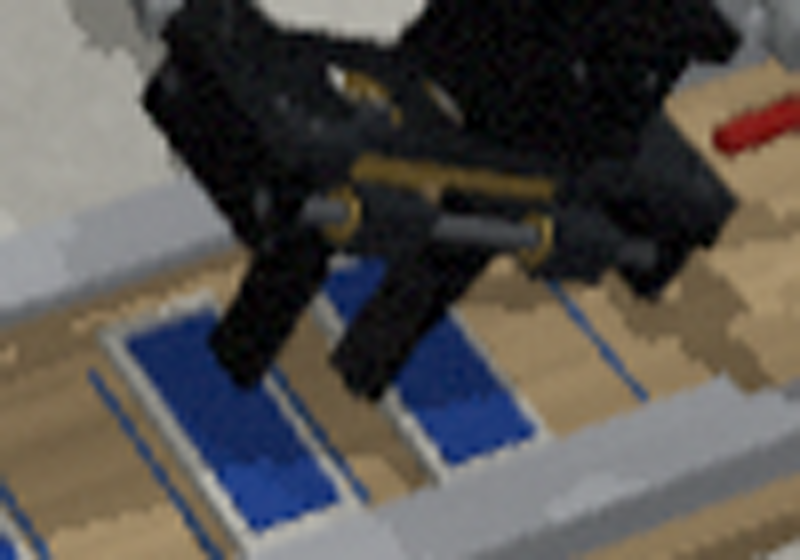

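```bash
python3 -m handwheel '[[0,3.5,2,0,0,0,0],[0,10,-10,0,0,0,0],[0,25,-35,0,0,0,0],[-15,35,-60,0.1,0,0,0],[-40,45,-62,0.28,0,0,-0.3],[-62,48,-62,0.42,0,0,-0.3],[-62,48,-62,0.527,0,0,-0.3],[-62,48,-62,0.527,0,0,-0.3],[-62,48,-62,0.527,0,0,-0.3]]' 
python3 - <<'E'
from h import *
wsnap("w26",100,0,540,275,1.8)
E
```

```text
time: 55.55
position: [0.4747, 0.1398, 0.1307]
tool_rot: [-3.137, -0.128, 0.001]
ft_force: [0.7, 2.1, 0.4]
grip_width: 0.652
t 55.6 p [0.4744 0.1406 0.1304] yaw 0.083 z [-0.001   0.0028 -1.    ] f [0.4 0.4 1.1] g 0.6516945788751948
```

View pics/w26c.png

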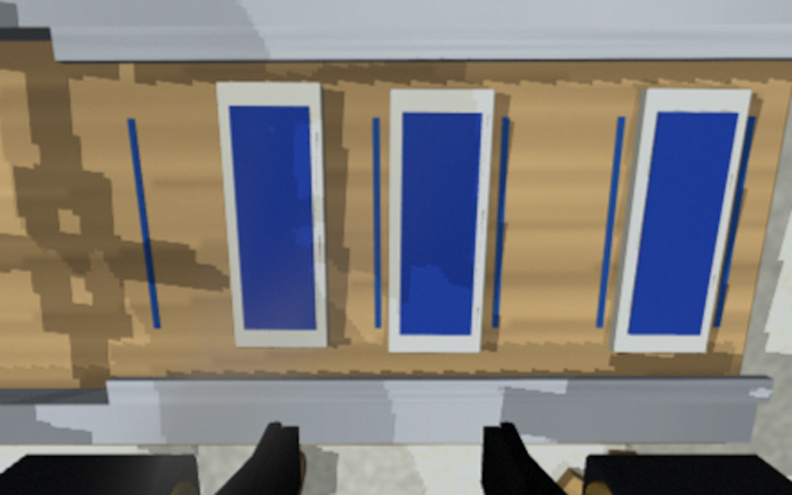

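```bash
python3 - <<'E'
from h import *
m=mod("w26")
for n,p in (("A",[(216,83),(321,82),(327,347),(236,347)]),("B",[(390,89),(495,91),(480,352),(389,351)]),("C",[(646,89),(752,91),(708,353),(622,352)])):
    a,t=plate(p,100,0,1.8,.028,m,n); print("frame",iF(t).round(1),round(a-FA,4))
for p in [(377,222),(501,222),(611,222),(737,222)]: print(iF(px2w("wrist",*cp([p],100,0,1.8)[0],.02,m)).round(1))
plan([*F(.002,.0715,0)[:2],.10],.0778)
E
```

```text
A ang 0.0745 t [0.5338 0.1946] err [0.8 0.2 0.8 0.4]
frame [ 3.4 72. ] -0.0033
B ang 0.0737 t [0.537  0.1254] err [0.6 1.  0.8 0.9]
frame [1.2 2.8] -0.0041
C ang 0.0942 t [0.5452 0.0225] err [0.3 1.2 1.3 2. ]
frame [   1.4 -100.4] 0.0164
[ 3.6 29.1]
[  3.8 -25.2]
[  4.  -73.3]
[   4.2 -128.3]
 d [ 62.3 -48.3  30.5] rv [-0.0029  0.0008  0.0052]
```

```bash
python3 -m handwheel '[[30,-25,0,0,0,0,-0.3],[61,-48,5,0,0,0.005,-0.3],[61,-48,30,0,0,0.005,-0.3],[61,-48,30,0,0,0.005,-0.3],[61,-48,30,0,0,0.005,-0.3]]' 
python3 - <<'E'
from h import *
st();plan([.5328,.1945,.0365],.0755)
E
```

```text
time: 56.22
position: [0.531, 0.193, 0.1003]
tool_rot: [-3.136, -0.121, 0.003]
ft_force: [0.9, 0.7, 0.0]
grip_width: 0.651
t 56.225 p [0.531  0.193  0.1003] yaw 0.0772 z [-0.0019  0.0034 -1.    ] f [0.9 0.7 0. ] g 0.6508932316616501
 d [ 2.  -1.1 63.8] rv [-0.0036  0.0016  0.0017]
```

```bash
python3 -m handwheel '[[2,-1,15,-0.003,0.001,0,-0.3],[2,-1,35,-0.003,0.001,0,-0.3],[2,-1,50,-0.003,0.001,0,-0.3],[2,-1,59,-0.003,0.001,0,-0.3],[2,-1,63,-0.003,0.001,0,-0.3],[2,-1,63,-0.003,0.001,0,-0.3],[2,-1,63,-0.003,0.001,0,0.2],[2,-1,63,-0.003,0.001,0,1],[2,-1,63,-0.003,0.001,0,1],[2,-1,63,-0.003,0.001,0,1],[2,-1,63,-0.003,0.001,0,1]]' 25
python3 - <<'E'
from h import *
st();b=F(.000,.1035,0);print(b);plan([b[0],b[1],.044],.0778);plan([b[0],b[1],.037],.0778)
E
```

```text
time: 57.6
position: [0.5335, 0.1931, 0.0373]
tool_rot: [-3.139, -0.118, -0.0]
ft_force: [0.8, -0.5, 2.6]
grip_width: 0.478
t 57.6 p [0.5335 0.1931 0.0373] yaw 0.0749 z [ 1.e-04  6.e-04 -1.e+00] f [ 0.8 -0.5  2.6] g 0.4775078279525713
[0.52795582 0.22568692 0.        ]
 d [ -3.1 -32.9  -6.7] rv [-0.0006 -0.0001 -0.0029]
 d [ -3.1 -32.9   0.3] rv [-0.0006 -0.0001 -0.0029]
```

```bash
python3 -m handwheel '[[0,0,-6,0,0,0,1],[0,-2,-10,0,0,0,1],[-1,-12,-10,0,0,-0.003,1],[-2,-24,-10,0,0,-0.003,1],[-3,-33,-10,0,0,-0.003,1],[-3,-33,-8,0,0,-0.003,1],[-3,-33,-5,0,0,-0.003,1],[-3,-33,-2.5,0,0,-0.003,1],[-3,-33,-1,0,0,-0.003,1],[-3,-33,0,0,0,-0.003,1],[-3,-33,0.3,0,0,-0.003,1]]'
python3 -m handwheel '[[0,0,0.3,0,0,0,0.2],[0,0,0.3,0,0,0,-0.1],[0,0,0.3,0,0,0,-0.3],[0,0,-20,0,0,0,-0.4],[0,0,-70,0,0,0,-0.5],[0,10,-120,0,0,0,0],[-30,60,-170,0,0,0,1],[-60,120,-220,0,0,0,1],[-80,180,-260,0,0,0,1],[-90,200,-280,0,0,0,1],[-90,200,-280,0,0,0,1],[-90,200,-280,0,0,0,1]]'
python3 - <<'E'
from h import *
wsnap("w27",0,0,640,230,1.25)
E
```

```text
time: 58.98
position: [0.5277, 0.2253, 0.0372]
tool_rot: [3.139, 0.122, -0.001]
ft_force: [-1.8, -2.4, 7.9]
grip_width: 0.475
time: 60.48
position: [0.4541, 0.0187, 0.3178]
tool_rot: [3.137, 0.119, 0.003]
ft_force: [-0.3, 0.5, -1.2]
grip_width: 0.05
t 60.525 p [0.4539 0.0201 0.3169] yaw 0.0786 z [ 2.e-04 -7.e-04 -1.e+00] f [-0.   0.2  0.5] g 0.027466876136324533
```

View pics/w27c.png

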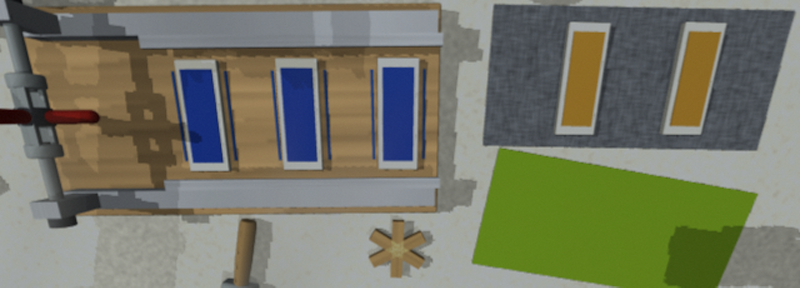

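```bash
python3 - <<'E'
from h import *
plan(F(0.001,.188,.20),FA);plan(F(0.001,.188,.114),FA);
E
```

```text
d [  91.  -283.7  116.7] rv [ 0.0007 -0.0002  0.0008]
 d [  91.  -283.8  202.7] rv [ 0.0007 -0.0002  0.0008]
```

```bash
python3 -m handwheel '[[20,-55,20,0,0,0,1],[40,-110,40,0,0,0,1],[60,-165,60,0,0,0,1],[80,-225,80,0,0,0,1],[91,-270,110,0,0,0,1],[91,-284,117,0,0,0,1],[91,-284,117,0,0,0,1],[91,-284,150,0,0,0,1],[91,-284,190,0,0,0,1],[91,-284,202,0,0,0,1],[91,-284,202,0,0,0,1]]'
python3 - <<'E'
from h import *
st();plan(F(.001,.188,.114),FA)
save("scene","s28");crop("s28","s28c",330,90,530,230,4)
E
```

```text
time: 61.9
position: [0.5221, 0.3093, 0.1149]
tool_rot: [-3.138, -0.122, 0.002]
ft_force: [0.4, 0.6, 0.8]
grip_width: 0.004
t 61.9 p [0.5221 0.3093 0.1149] yaw 0.0779 z [-1.4e-03  8.0e-04 -1.0e+00] f [0.4 0.6 0.8] g 0.0038915108840158214
 d [ 0.4 -0.6  0.9] rv [-0.0009  0.0013  0.0001]
```

View pics/s28c.png

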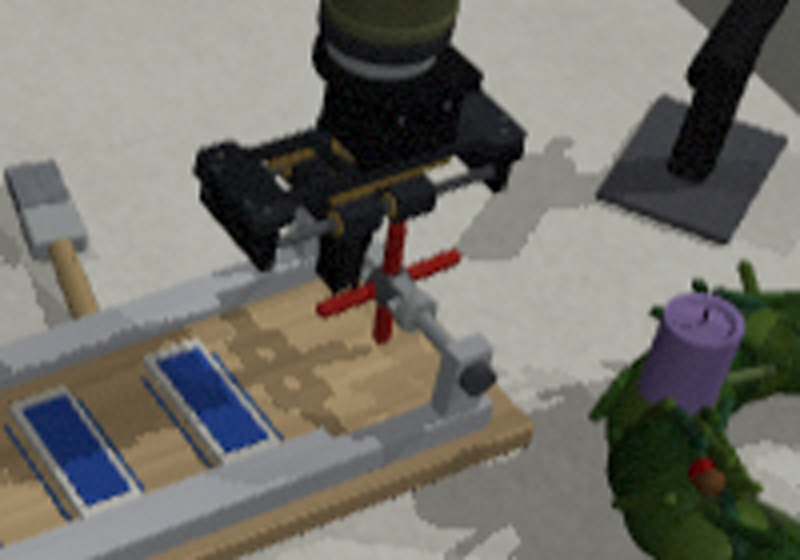

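```bash
python3 -m handwheel '[[0,-10,0,0,0,0,1],[0,-22,0,0,0,0,1],[0,-34,0,0,0,0,1],[0,-46,0,0,0,0,1],[0,-58,0,0,0,0,1],[0,-70,0,0,0,0,1],[0,-77,0,0,0,0,1],[0,-77,0,0,0,0,1]]'
python3 - <<'E'
from h import *
st();plan(F(.001,.265,.114),FA)
save("scene","s29");crop("s29","s29c",330,90,530,230,4)
E
```

```text
time: 62.95
position: [0.5155, 0.3882, 0.115]
tool_rot: [-3.136, -0.125, 0.001]
ft_force: [0.7, 0.3, -0.1]
grip_width: 0.008
t 62.95 p [0.5155 0.3882 0.115 ] yaw 0.0798 z [-6.0e-04  2.7e-03 -1.0e+00] f [ 0.7  0.3 -0.1] g 0.007845484963854754
 d [0.7 1.5 1. ] rv [-0.0028  0.0004  0.002 ]
```

View pics/s29c.png

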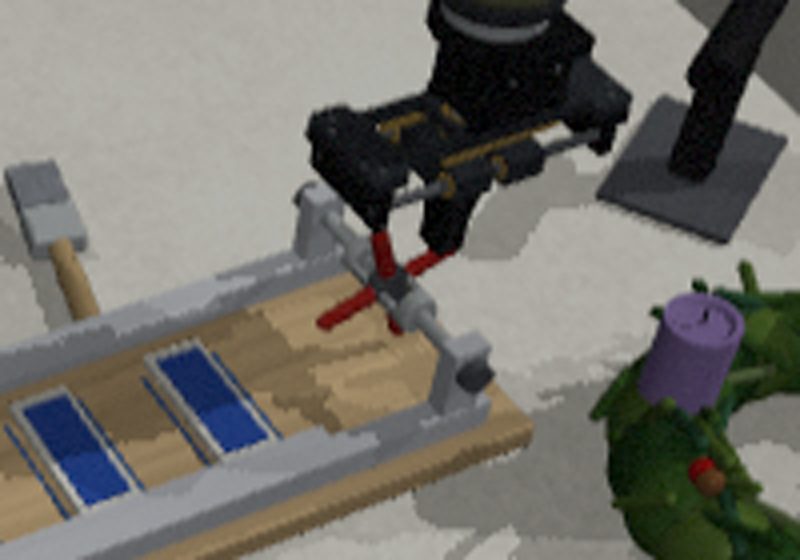

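```bash
python3 -m handwheel '[[0,5,-60,0,0,0,1],[0,40,-60,0,0,0,1],[0,88,-60,0,0,0,1],[0,88,-30,0,0,0,1],[0,88,0,0,0,0,1],[0,75,0,0,0,0,1],[0,60,0,0,0,0,1],[0,45,0,0,0,0,1],[0,30,0,0,0,0,1],[0,15,0,0,0,0,1],[0,0,0,0,0,0,1],[0,0,0,0,0,0,1]]'
python3 - <<'E'
from h import *
st();plan(F(.001,.265,.114),FA)
save("scene","s30");crop("s30","s30c",330,90,530,230,4)
E
```

```text
time: 64.5
position: [0.515, 0.3899, 0.1156]
tool_rot: [-3.135, -0.128, 0.0]
ft_force: [-0.4, 0.7, 0.2]
grip_width: 0.006
t 64.5 p [0.515  0.3899 0.1156] yaw 0.0814 z [-3.0e-04  4.3e-03 -1.0e+00] f [-0.4  0.7  0.2] g 0.005927163696824875
 d [1.1 3.2 1.6] rv [-0.0043 -0.0001  0.0036]
```

View pics/s30c.png

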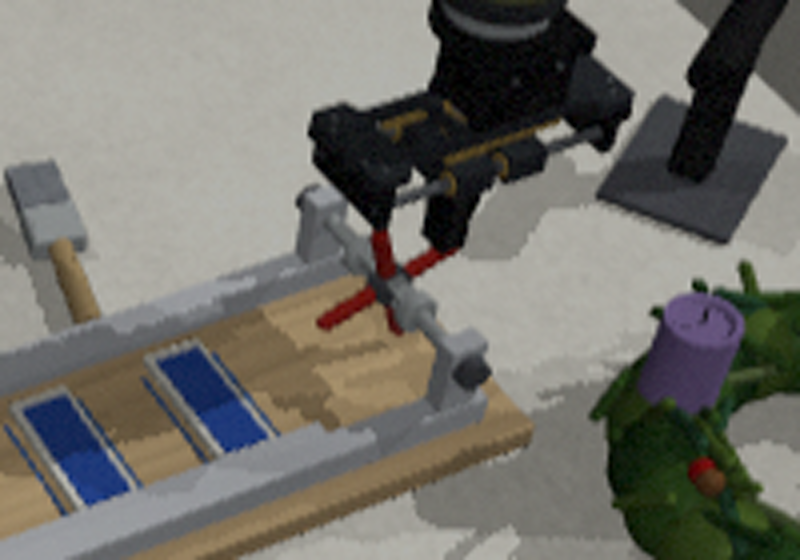

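```bash
python3 -m handwheel '[[0,5,-60,0,0,0,1],[0,40,-60,0,0,0,1],[0,90,-60,0,0,0,1],[0,90,-30,0,0,0,1],[0,90,1,0,0,0,1],[0,77,1,0,0,0,1],[0,62,1,0,0,0,1],[0,47,1,0,0,0,1],[0,32,1,0,0,0,1],[0,17,1,0,0,0,1],[0,2,1,0,0,0,1],[0,2,1,0,0,0,1]]'
python3 -m handwheel '[[0,5,-60,0,0,0,1],[0,40,-60,0,0,0,1],[0,88,-60,0,0,0,1],[0,88,-30,0,0,0,1],[0,88,0,0,0,0,1],[0,75,0,0,0,0,1],[0,60,0,0,0,0,1],[0,45,0,0,0,0,1],[0,30,0,0,0,0,1],[0,15,0,0,0,0,1],[0,0,0,0,0,0,1],[0,0,0,0,0,0,1]]'
python3 - <<'E'
from h import *
st();plan(F(.001,.265,.114),FA)
save("scene","s31");crop("s31","s31c",270,90,530,260,3)
E
```

```text
time: 66.05
position: [0.5153, 0.3879, 0.1146]
tool_rot: [-3.135, -0.128, -0.0]
ft_force: [-0.3, 0.5, 1.1]
grip_width: 0.002
time: 67.55
position: [0.5153, 0.3878, 0.1146]
tool_rot: [-3.135, -0.127, -0.0]
ft_force: [-0.7, 0.1, 0.4]
grip_width: 0.002
t 67.55 p [0.5153 0.3878 0.1146] yaw 0.0813 z [-1.0e-04  4.3e-03 -1.0e+00] f [-0.7  0.1  0.4] g 0.0024553700718748465
 d [1.  1.1 0.6] rv [-0.0043 -0.0002  0.0035]
```

View pics/s31c.png

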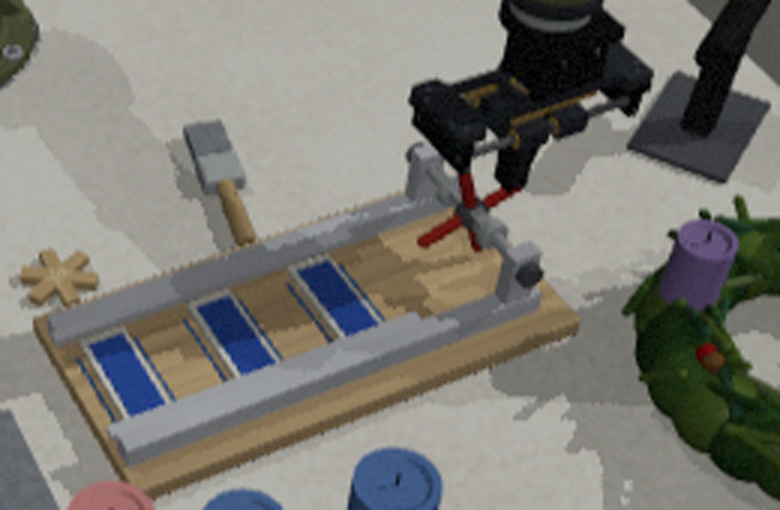

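```bash
python3 -m handwheel '[[0,5,-60,0,0,0,1],[0,40,-60,0,0,0,1],[0,88,-60,0,0,0,1],[0,88,-30,0,0,0,1],[0,88,0,0,0,0,1],[0,75,0,0,0,0,1],[0,60,0,0,0,0,1],[0,45,0,0,0,0,1],[0,30,0,0,0,0,1],[0,15,0,0,0,0,1],[0,0,0,0,0,0,1],[0,0,0,0,0,0,1]]'
python3 -m handwheel '[[0,5,-60,0,0,0,1],[0,40,-60,0,0,0,1],[0,88,-60,0,0,0,1],[0,88,-30,0,0,0,1],[0,88,0,0,0,0,1],[0,80,0,0,0,0,1],[0,72,0,0,0,0,1],[0,64,0,0,0,0,1],[0,59,0,0,0,0,1],[0,57,0,0,0,0,1],[0,57,0,0,0,0,1]]'
python3 - <<'E'
from h import *
st();print(iF(ctrl.get_state()["position"]))
save("scene","s32");crop("s32","s32c",330,90,530,230,4)
E
```

```text
time: 69.1
position: [0.5153, 0.3878, 0.1146]
tool_rot: [-3.135, -0.128, -0.0]
ft_force: [-0.4, 0.7, 0.8]
grip_width: 0.007
time: 70.47
position: [0.5211, 0.3276, 0.1138]
tool_rot: [-3.138, -0.122, 0.0]
ft_force: [1.4, -1.1, 1.3]
grip_width: 0.0
t 70.475 p [0.5211 0.3276 0.1138] yaw 0.0778 z [-1.e-04  9.e-04 -1.e+00] f [ 1.4 -1.1  1.3] g 0.00041373951912728125
[  1.06724605 205.67748653]
```

View pics/s32c.png

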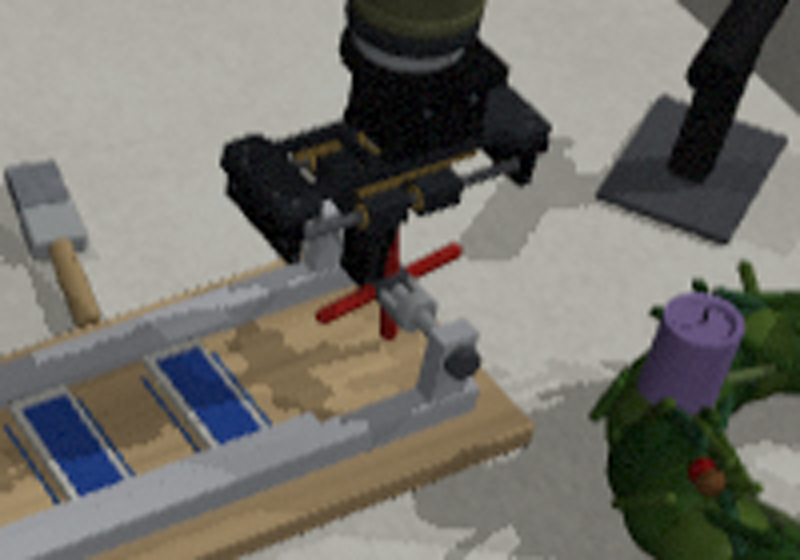

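```bash
python3 -m handwheel '[[0,-1,0,0,0,0,1],[0,-2,0,0,0,0,1],[0,-3,0,0,0,0,1],[0,-3,0,0,0,0,1]]'
python3 -m handwheel '[[0,-1,0,0,0,0,1],[0,-2,0,0,0,0,1],[0,-3,0,0,0,0,1],[0,-3,0,0,0,0,1]]'
```

```text
time: 71.03
position: [0.5206, 0.3305, 0.1136]
tool_rot: [-3.139, -0.122, 0.001]
ft_force: [1.0, -2.5, 1.9]
grip_width: 0.001
time: 71.53
position: [0.5202, 0.3337, 0.1136]
tool_rot: [-3.138, -0.123, 0.001]
ft_force: [0.4, -2.4, 2.1]
grip_width: 0.004
```

```bash
python3 -m handwheel '[[0,-1,0,0,0,0,1],[0,-2,0,0,0,0,1],[0,-2,0,0,0,0,1]]'
python3 -m handwheel '[[0,-1,0,0,0,0,1],[0,-2,0,0,0,0,1],[0,-2,0,0,0,0,1]]'
python3 - <<'E'
from h import *
print(iF(ctrl.get_state()["position"]))
save("scene","s33");crop("s33","s33c",330,90,530,230,4)
E
```

```text
time: 71.9
position: [0.5201, 0.3356, 0.1136]
tool_rot: [-3.138, -0.123, 0.001]
ft_force: [0.5, -1.4, 1.8]
grip_width: 0.004
time: 72.28
position: [0.5201, 0.3365, 0.1135]
tool_rot: [3.138, 0.122, -0.002]
ft_force: [-0.6, -5.5, 2.2]
grip_width: 0.006
[  0.79567473 214.61785305]
```

View pics/s33c.png

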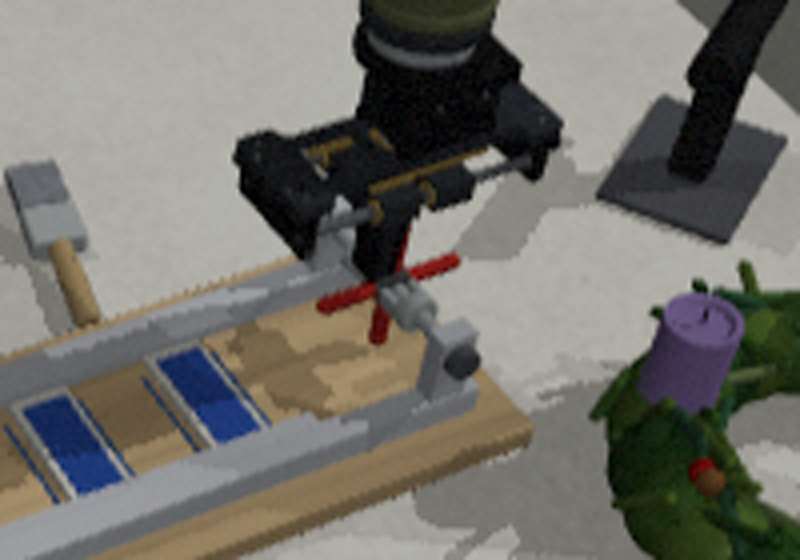

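```bash
python3 -m handwheel '[[0,6,0,0,0,0,1],[0,10,-60,0,0,0,1],[0,10,-120,0,0,0,1],[-40,120,-170,0,0,0,1],[-80,180,-205,0,0,0,1],[-90,220,-205,0,0,0,1],[-90,220,-205,0,0,0,1],[-90,220,-205,0,0,0,1]]'
python3 - <<'E'
from h import *
save("scene","s34");crop("s34","s34c",270,130,470,250,4)
wsnap("w34",0,0,640,230,1.25)
E
```

```text
time: 73.32
position: [0.4481, 0.1068, 0.3193]
tool_rot: [3.133, 0.108, 0.007]
ft_force: [-0.0, -0.2, -0.6]
grip_width: 0.004
t 73.425 p [0.4481 0.1077 0.319 ] yaw 0.0702 z [ 0.0028 -0.004  -1.    ] f [ 0.3  0.3 -0.3] g 0.0029005047945078414
```

View pics/s34c.png

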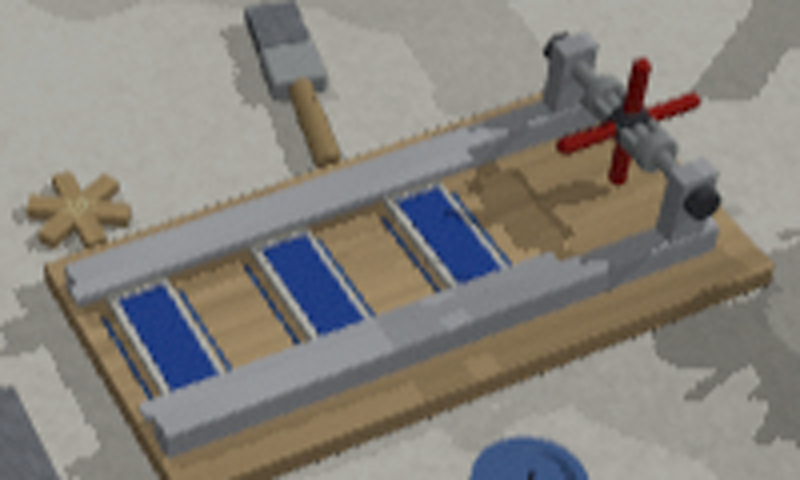

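View pics/w34c.png

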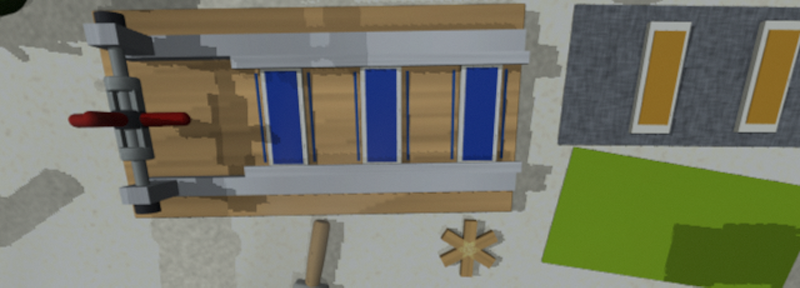

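```bash
python3 - <<'E'
from h import *
f=lambda p:((w2px("scene",p)-[270,130])*4).round(0)
for d in(-10,0,10,20):
    a=np.radians(d);print(d,[f(F(.001,.231+r*-np.sin(a+k*np.pi/2),.08+r*np.cos(a+k*np.pi/2))) for k,r in((0,.055),(1,.055),(2,.055),(3,.055))])
wsnap("w35",150,0,480,200,2.4)
save("top","t35");crop("t35","t35c",165,90,475,285,2.5)
E
```

```text
-10 [array([652.,  57.]), array([557., 138.]), array([601., 187.]), array([692., 110.])]
0 [array([640.,  60.]), array([554., 149.]), array([613., 184.]), array([696.,  99.])]
10 [array([627.,  65.]), array([553., 159.]), array([625., 179.]), array([698.,  89.])]
20 [array([614.,  72.]), array([554., 168.]), array([637., 172.]), array([697.,  79.])]
t 73.475 p [0.4479 0.1103 0.3185] yaw 0.0747 z [ 0.0014 -0.0014 -1.    ] f [ 0.3 -0.4 -0.3] g 0.003854118052488317
```

View pics/w35c.png

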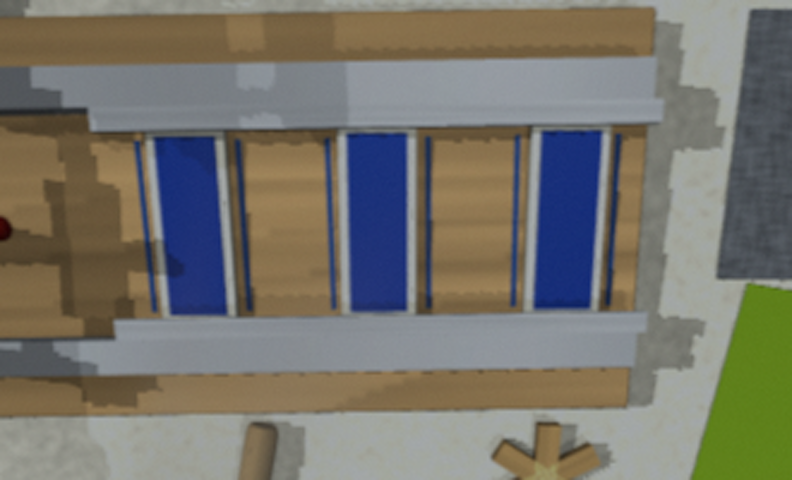

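View pics/t35c.png

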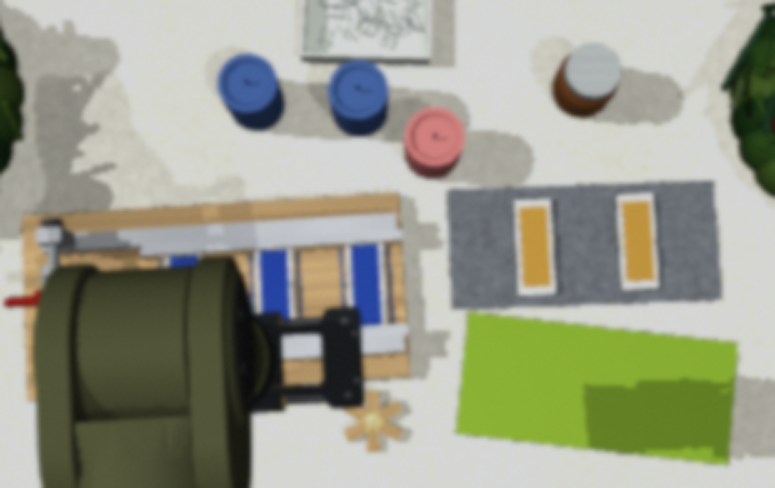

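```bash
python3 - <<'E'
from bench import ctrl
print(ctrl.close_job())
E
```

```text
the job is handed in; nothing more can be done
None
```

I handed the job in at about 73.5 s of the 210 s limit. The interface reports no verdict, so this rests on my own checks.

**What I did:**
- I let the turnbuckle out with finger strokes on its spokes, to about 7.8 rad by my estimate, against the 7 rad required.
- I moved both gold plates to the grey mat.
- I set all three blue plates in bays, held by their long edges.
- I drew the rails back in until the push force rose to about 5.5 N at the stop.

**The knock:** The plate in bay 2 was knocked about 50 mm and ended up roughly 6 mm from the plate in bay 1. That gap was too narrow for a finger. I tilted the gripper 30° and pushed the plate clear by its bare edge. During this the wrist showed up to 8 N, and I took the contact to be on the bare slab edges only. I then picked the plate up again and set it in bay 2.

**Last checks:**
- **Turnbuckle:** In the scene picture the spokes match zero within a few degrees; the limit is about 20°. The top spoke was about 9° off vertical at the start, so the turnbuckle probably began slightly above zero. That briefly made the finished position look over-turned, until I compared it with a projected upright spoke.
- **Blue plates:** They lie straight between their lines, about 3 mm or less off centre, with their ends at the lip edges.
- **Gold plates:** Both lie flat on the grey mat.
- **Bystanders:** The candles, jar and star looked unmoved in the last top view. The arm hid the brush there, but it looked unmoved in the other last pictures.
- **Calibration:** The top and wrist cameras disagreed by about 2 mm on the frame's position, so I used a value between them.

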